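# Hang the washed cups to drain and empty the drip tray

## Task

Put the little loaf pan on the counter under the spout of the draining rack, and hang every washed white cup mouth down over a slanted peg of its own, slid gently on until its bottom rests on the peg's tip. When all of that stands, pull the rack's sprung drain lever towards you through its whole stroke and ease it slowly all the way back, never letting it snap, so the tray empties into the pan; leave the pan under the spout, the cups hanging, and the other kitchen things standing where they are.

Things in the scene. Friction and masses are not known exactly. Their poses are not given: they have to be found in the camera images.
- cup1: white ceramic cup without handle, 62 mm across, 86 mm tall, straight sides, wall 4 mm, bottom 6 mm thick (inside 54 mm across, 80 mm deep), 0.2 kg; it stands mouth down on the counter at the start. Origin in the middle of its mouth; z points from the mouth to the closed bottom (up when mouth down). Up to four such cups; None when absent
- cup2: white ceramic cup without handle, 62 mm across, 86 mm tall, straight sides, wall 4 mm, bottom 6 mm thick (inside 54 mm across, 80 mm deep), 0.2 kg; it stands mouth down on the counter at the start. Origin in the middle of its mouth; z points from the mouth to the closed bottom (up when mouth down). Up to four such cups; None when absent
- cup3: white ceramic cup without handle, 62 mm across, 86 mm tall, straight sides, wall 4 mm, bottom 6 mm thick (inside 54 mm across, 80 mm deep), 0.2 kg; it stands mouth down on the counter at the start. Origin in the middle of its mouth; z points from the mouth to the closed bottom (up when mouth down). Up to four such cups; None when absent
- cup4: white ceramic cup without handle, 62 mm across, 86 mm tall, straight sides, wall 4 mm, bottom 6 mm thick (inside 54 mm across, 80 mm deep), 0.2 kg; it stands mouth down on the counter at the start. Origin in the middle of its mouth; z points from the mouth to the closed bottom (up when mouth down). Up to four such cups; None when absent
- cup1_in (a point): the middle of that cup's inner bottom face, 80 mm above the mouth on the cup's axis
- cup2_in (a point): the middle of that cup's inner bottom face, 80 mm above the mouth on the cup's axis
- cup3_in (a point): the middle of that cup's inner bottom face, 80 mm above the mouth on the cup's axis
- cup4_in (a point): the middle of that cup's inner bottom face, 80 mm above the mouth on the cup's axis
- rack: draining rack fixed on the counter: aluminium drip tray 150 (x) x 360 mm (y) on four 85 mm legs, lip 105 mm up; origin on the counter; its front (-x) faces the robot. Four slanted steel pegs in a row along y, 90 mm apart, rooted on a rail at the back (x +45 mm, 112 mm up), each 126 mm long, leaning 30 deg from vertical to the front: direction (-0.5, 0, 0.866) in the rack's frame
- peg1_tip (a point): outermost end of a peg's round tip (peg 12 mm thick), 221 mm above the counter, at x -18, y -135 mm in the rack's frame. A cup held along the peg's line (or some 10 deg more upright) and slid down it is seated when its inner bottom meets the tip; let go, it tips a little towards upright and stays
- peg2_tip (a point): outermost end of a peg's round tip (peg 12 mm thick), 221 mm above the counter, at x -18, y -45 mm in the rack's frame. A cup held along the peg's line (or some 10 deg more upright) and slid down it is seated when its inner bottom meets the tip; let go, it tips a little towards upright and stays
- peg3_tip (a point): outermost end of a peg's round tip (peg 12 mm thick), 221 mm above the counter, at x -18, y +45 mm in the rack's frame. A cup held along the peg's line (or some 10 deg more upright) and slid down it is seated when its inner bottom meets the tip; let go, it tips a little towards upright and stays
- peg4_tip (a point): outermost end of a peg's round tip (peg 12 mm thick), 221 mm above the counter, at x -18, y +135 mm in the rack's frame. A cup held along the peg's line (or some 10 deg more upright) and slid down it is seated when its inner bottom meets the tip; let go, it tips a little towards upright and stays
- pan: aluminium mini loaf pan, open on top, 150 (x) x 66 (y) x 42 mm, wall 3 mm, plus a 10 mm flat lip at either end (170 mm over all); 0.15 kg; origin under its middle, x along its length. It stands on the counter
- spout (a point): underside near the end of the drain spout, a chute 32 mm wide leaving the right-hand (-y) end of the tray along the rack's -y; 70 mm above the counter, 52 mm beyond the tray end, 5 mm short of the chute end; chute top 92 mm up. The pan belongs on the counter with this point over its opening
- lever_arm (a joint): drain lever at the left-hand (+y) end of the rack, rad: 0 at rest, 0.9 at the stop. It grows as the handle is pulled towards the robot (rack's -x). A spring returns it: about 1.5 N at the handle at rest, 7 N at full stroke; let go from there it snaps back at several rad/s
- lever_grip (a point): middle of the lever's black handle, a bar 18 mm thick and 68 mm long parallel to the rack's y, free above, about 205 mm above the counter at rest and 110 mm from the pivot axis; the arm joins at its inner end, 36 mm towards the rack from here
- lever_pivot (a point): a point on the lever's hinge axis, which is parallel to the rack's y, 100 mm above the counter. At rest the handle is 33 mm behind (+x) and 105 mm above the axis, and swings forward (-x) over the top to 63 mm in front of and 90 mm above it
- ramekin: pale green ceramic ramekin, 76 mm across, 45 mm tall, mouth up; a bystander among the cups; origin under its middle
- jar: closed clear glass jar with a steel lid, 66 mm across, 95 mm tall; a bystander among the cups; origin under its middle
- scoop: matte black plastic scoop about 165 mm long lying on the counter; a bystander; origin under the root of its blade
Things that resemble listed ones, but are neither listed nor needed, are in the scene too. What is shaped like the cup2 but purple is not meant.

How it is judged:
By the outcome, as a careful person would: the job done as asked, in the order asked, and still so for the second after the job is handed in, with the robot touching nothing.
Of cup1, cup2, cup3, cup4 only 3 to 4 are there at a start; the rules pass over those that are not, and their reading is None.
At some moment in a run one of pan may be knocked a few centimetres aside while the robot is not near it.
It also fails if it takes over 210 s, if anything falls off the work surface, if the arm or the gripper's body presses on something with over 40 N, if the wrist force passes 120 N, or if a joint passes its speed limit or range.

## Robot

A 6-joint arm with a two-finger parallel gripper is mounted at the origin on the work surface. World frame = base frame: x ahead of the robot, y to its left, z up, the work surface at z = 0. Lengths are in mm, angles in rad, forces in N, time in s.
With the tool pointing down it reaches from about 375 to 975 mm from the base axis. Payload 3.8 kg.
Tool frame: the origin (TCP) lies midway between the tips of the shut fingers; the grasp point (between the pads) lies behind it (arm.tcp_to_grasp is the x of the grasp point in the tool frame, in mm); x points along the fingers, y is the direction in which the jaws open and shut, and the axes are right-handed (so a half turn about x gives the same grasp; the last joint's range is limited). The gripper opens to 85 mm and grips with 20 to 120 N. Pads are 22 mm wide; open, the fingers measure 114 mm over their backs; the gripper's body (76 mm by 85 mm) begins 54 mm behind the grasp point. The pads swing forward as they close: fully open they stand 13 mm farther back than shut.
Start: joints at [1.295, 0.264, 1.604, -0, 1.274, -0.037], TCP at [159.66, 655.84, 231.28] pointing down, gripper open.
Joint ranges: [-2.63, 2.63], [-0.94, 2.18], [0.31, 2.57], [-1.31, 4.45], [0, 2.66], [-2.55, 2.55]. Speed limits (rad/s): [2.57, 2.57, 3.14, 3.14, 3.14, 3.14].

## Interface

Orientations are given as [roll, pitch, yaw] about the fixed x, y, z axes, in that order (R = Rz(yaw) Ry(pitch) Rx(roll)).
In Python, from cell import arm gives the robot as it stands.
- The arm moves only by the tool play_rows, never from a script. Its argument "plan" is a list of rows, each a list of 6 numbers: the shift along the tool's x, y, z in mm, then the turn, a rotation vector about the tool's x, y, z in degrees. A call has 1 to 10 rows; each row shifts and turns the pose as measured when the row begins, along the tool's axes as they then stand; what a row does not reach is not made up. A row lasts 1/12 s, in which the tool goes at most 41.7 mm and 7.16 degrees, less where a joint would pass 70% of its speed; a pose out of reach is approached as far as the arm can. A call is refused whole if a number of a shift passes 41.7 or a number of a turn 7.16, either way. A call with a gripper value outside its range is refused whole. "hand" is the finger opening in mm, from 0 to 85.4, set as the call begins (left out, the last holds). The fingers move at their own pace and stop on an object; "grip_force" is the grip in N (left out, the last holds). Time passes only in rows, so rows that do not move let the fingers close. It gives the time, the measured TCP pose, the force and the opening at its end, in the units of the state.
- arm.sense(): the state, without advancing time (a new reading comes with each control period).
- arm.camera(name): name is "side" or "top"; returns the picture (400x640x3 uint8, red, green, blue); there is no depth.
- arm.camera_info(name): a dict with "K" (3x3 intrinsics, pixels), "k1" (the pictures are not rectified: a ray, as slopes to the right and down, at radius r is drawn at 1 + k1 r^2 times it, then the intrinsics apply), "pose" (4x4, takes a point from camera to world coordinates). Camera axes: x right, y up, looking along -z (the intrinsics and any distortion apply to the point x, -y, -z); pixel columns grow to the right and rows downward; lengths in mm; the calibration is good to about 2 mm. A picture is of the moment at which its call begins. camera_info takes no time and is no camera call.
- arm.finish_job(): hands the job in, once; it reports no verdict.
The state is a dict: "time_s": time; "q": joint angles; "qvel": joint speeds; "joint_efforts": joint torques, N m; "tcp_pos": TCP position; "ee_rot": TCP orientation; "ft_force": force on the tool from outside, world axes, zero at the start; "ft_torque": the same for the moment, N m; "width": finger opening in mm.
Only numpy, scipy, OpenCV 4.12 (cv2) and the standard library are available. Lean on these libraries where they do the work, as an engineer would, in place of code of your own. Each camera call takes 0.05 s, during which the arm holds its last target. There are 200 camera calls.

## Working session

There is one attempt and no reset: what is moved stays moved. The work goes in short steps, Python scripts to look and compute and a tool call to move; the robot and the scene stay as the last step left them, time stands still between calls to the robot, and variables do not carry over. Pictures are saved under pics/ and viewed, about 12 in all and at most 16, crops included, and the job is handed in when it is done.

Besides the shell and the picture viewer there is one more tool, called as name(argument=value, ...), one argument or row to a line, values as JSON. play_rows: Moves the arm, as the interface text tells. Its arguments: {"type":"object","properties":{"plan":{"type":"array","items":{"type":"array","items":{"type":"number"}}},"hand":{"type":"number"},"grip_force":{"type":"number"}},"required":["plan"]}

```bash
mkdir -p pics; ls; python3 - <<'E'
from cell import arm
import cv2
s=arm.sense();print(s, arm.tcp_to_grasp)
for n in("top","side"):
    cv2.imwrite(f"pics/{n}0.png",arm.camera(n)[:,:,::-1]); print(arm.camera_info(n))
E
```

```text
pics
{'time_s': 0.0, 'q': array([ 1.29510593e+00,  2.64750060e-01,  1.60538430e+00, -2.31833313e-05,
        1.27370038e+00, -3.69295932e-02]), 'qvel': array([-9.87730339e-04,  6.69045536e-05,  5.33512871e-04, -3.45647880e-04,
       -5.35060484e-04,  1.55231905e-03]), 'joint_efforts': array([-6.95309154e-04, -5.15109229e+01, -3.67328525e+01,  1.25795941e-04,
        1.27140436e-02, -3.10565679e-05]), 'tcp_pos': array([159.46472552, 655.13523221, 229.95855442]), 'ee_rot': array([-1.59784597,  1.56855413, -1.83659996]), 'ft_force': array([ 0.31791459,  0.33707328, -0.20867977]), 'ft_torque': array([ 0.01964242, -0.01213514, -0.00566699]), 'width': 85.48331931492304} -18.700000000000003
{'K': array([[411.94601019,   0.        , 319.64484083],
       [  0.        , 411.94601019, 197.69992827],
       [  0.        ,   0.        ,   1.        ]]), 'k1': -0.105387572783447, 'pose': array([[ 6.88785176e-02,  9.74691601e-01, -2.12678237e-01,
         2.42319575e+02],
       [-9.97624880e-01,  6.71689781e-02, -1.52619474e-02,
        -4.29210045e+00],
       [-5.90312129e-04,  2.13224321e-01,  9.77003091e-01,
         1.30322495e+03],
       [ 0.00000000e+00,  0.00000000e+00,  0.00000000e+00,
         1.00000000e+00]])}
{'K': array([[434.26712536,   0.        , 325.19892724],
       [  0.        , 434.26712536, 191.30674573],
       [  0.        ,   0.        ,   1.        ]]), 'k1': -0.11392316738784017, 'pose': array([[ 8.38644674e-01,  4.19079125e-01, -3.47919241e-01,
         7.11573738e+01],
       [-5.44588654e-01,  6.33523463e-01, -5.49610061e-01,
        -6.16683884e+02],
       [-9.91510127e-03,  6.50400421e-01,  7.59526815e-01,
         1.02701071e+03],
       [ 0.00000000e+00,  0.00000000e+00,  0.00000000e+00,
         1.00000000e+00]])}
```

View pics/top0.png

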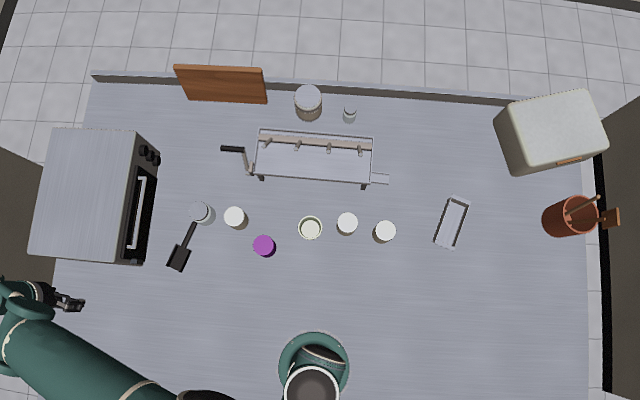

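View pics/side0.png

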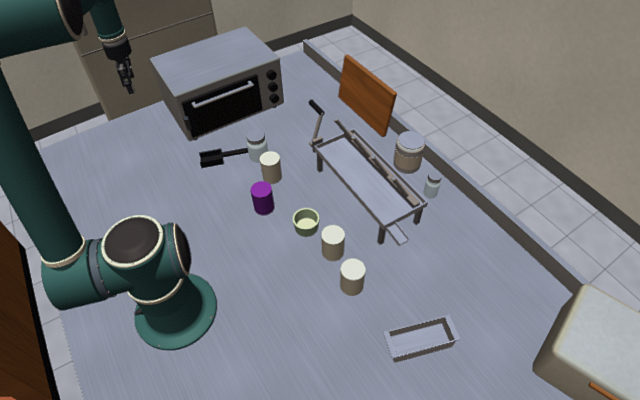

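Candidates in the top view: white cups at (234,216), (347,223) and (385,231). The purple decoy is at (264,245), the ramekin at (310,228), the jar at (201,212), a background jar at (308,97) and a shaker at (350,113). The pan is at (452,221). I choose the three white closed-bottom cylinders and will check them in a crop.

```bash
cat > h.py <<'E'
import numpy as np, cv2
from cell import arm
from scipy.spatial.transform import Rotation as R
def ray(cam,px):
    i=arm.camera_info(cam);K=i["K"];k=i["k1"];P=i["pose"]
    d=np.array([(px[0]-K[0,2])/K[0,0],(px[1]-K[1,2])/K[1,1]]);u=d.copy()
    for _ in range(30): u=d/(1+k*(u@u))
    return P[:3,3],P[:3,:3]@np.array([u[0],-u[1],-1.])
def onz(cam,px,z):
    o,d=ray(cam,px); return o+d*(z-o[2])/d[2]
def two(p1,p2):
    (a,u),(b,v)=ray("top",p1),ray("side",p2)
    t=np.linalg.lstsq(np.c_[u,-v],b-a,rcond=None)[0]
    p,q=a+u*t[0],b+v*t[1]; return (p+q)/2,np.linalg.norm(p-q)
def proj(cam,p):
    i=arm.camera_info(cam);K=i["K"];P=i["pose"]
    c=P[:3,:3].T@(np.array(p,float)-P[:3,3]);u=np.array([c[0],-c[1]])/-c[2];u=u*(1+i["k1"]*(u@u))
    return u*K[0,0]+K[:2,2]
def shot(cam,name):
    im=arm.camera(cam)[:,:,::-1].copy(); cv2.imwrite(f"pics/{name}.png",im); return im
E
python3 - <<'E'
from h import *
t=cv2.imread("pics/top0.png");s=cv2.imread("pics/side0.png")
c=cv2.resize(t[115:275,190:400],None,fx=3.75,fy=3.75,interpolation=cv2.INTER_CUBIC);cv2.imwrite("pics/ct.png",c)
c=cv2.resize(s[95:300,240:450],None,fx=2.9,fy=2.9,interpolation=cv2.INTER_CUBIC);cv2.imwrite("pics/cs.png",c)
for p in [(234,216),(347,223),(385,231),(264,245),(310,228)]: print(p,t[p[1],p[0]],onz("top",p,86).round())
hsv=cv2.cvtColor(t,cv2.COLOR_BGR2HSV)
m=((t.min(2)>205)&(hsv[...,1]<40)).astype(np.uint8); m[:195]=0;m[260:]=0
n,l,st,ce=cv2.connectedComponentsWithStats(m)
for i in range(1,n):
    if st[i,4]>40: print("white",ce[i].round(1),st[i],onz("top",ce[i],86).round(1))
print("pan px",t[222,452],t[215,440], t[240,480])
E
```

```text
(234, 216) [213 213 212] [433. 268.  86.]
(347, 223) [214 212 212] [436. -72.  86.]
(385, 231) [213 212 211] [ 419. -187.   86.]
(264, 245) [175  95 163] [353. 169.  86.]
(310, 228) [205 211 211] [413.  37.  86.]
white [233.4 216. ] [224 207  19  19 288] [433.2 269.9  86. ]
white [347.3 222.1] [338 213  20  19 304] [438.6 -72.7  86. ]
white [309.7 228.2] [302 221  17  18 196] [412.4  37.8  86. ]
white [385.3 230.1] [376 221  20  19 305] [ 422.2 -187.4   86. ]
pan px [181 170 168] [178 167 163] [165 154 152]
```

View pics/ct.png

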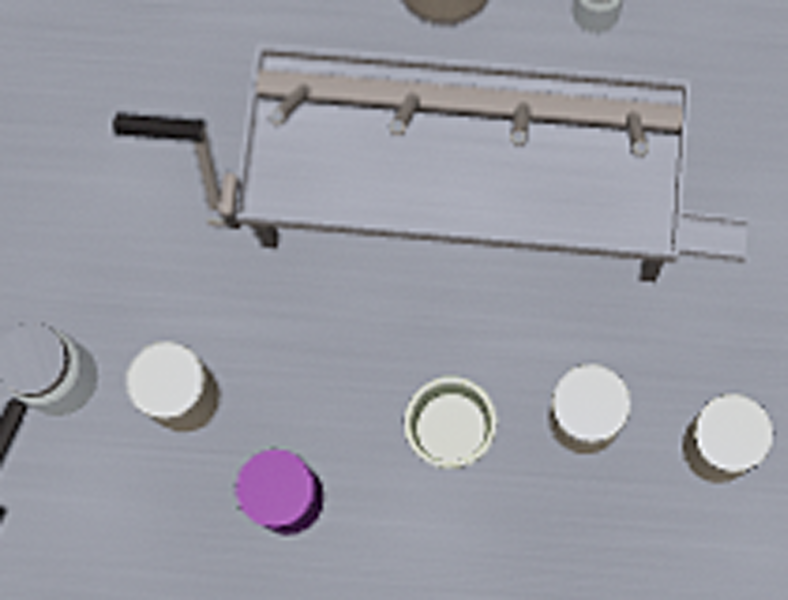

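View pics/cs.png

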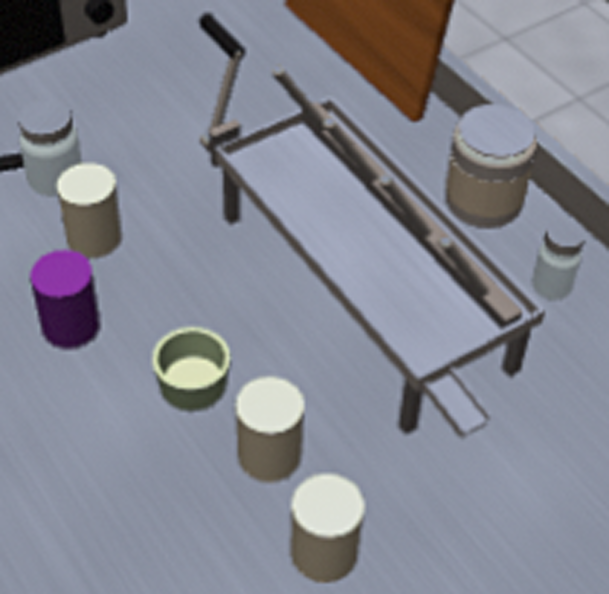

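The close crop confirms three white closed-bottom cups at crop (165,380), (590,403) and (733,432), and the purple cup is excluded. Rack corners, peg tips, the lever handle (159,126) and the spout (713,238) are all visible. Next I fit the rack pose and look at the pan.

```bash
python3 - <<'E'
from h import *
from scipy.optimize import least_squares
T=lambda p:(190+(p[0]+.5)/3.75-.5,115+(p[1]+.5)/3.75-.5)
S=lambda p:(240+(p[0]+.5)/2.9-.5,95+(p[1]+.5)/2.9-.5)
tip=lambda i:[-18,-135+90*i,221]
obs=[("top",T((262,49)),[75,180,105]),("top",T((688,85)),[75,-180,105]),("top",T((676,258)),[-75,-180,105]),("top",T((240,222)),[-75,180,105]),
("side",S((214,151)),[-75,180,105]),("side",S((328,102)),[75,180,105]),("side",S((541,315)),[75,-180,105]),("side",S((418,383)),[-75,-180,105])]
for i,p in zip((3,2,1,0),[(279,119),(398,129),(519,139),(641,149)]): obs.append(("top",T(p),[-16,-135+90*i,218]))
def W(v,p): c,s=np.cos(v[2]),np.sin(v[2]); return [v[0]+c*p[0]-s*p[1],v[1]+s*p[0]+c*p[1],p[2]]
f=lambda v:np.concatenate([proj(c,W(v,m))-px for c,px,m in obs])
r=least_squares(f,[600,50,0.],x_scale=[100,100,.1]);print(r.x,np.degrees(r.x[2]));print(r.fun.reshape(-1,2).round(1))
v=r.x
print("spout",np.round(W(v,[0,-180-52,70]),1), "handle two-view",two(T((159,126)),S((221,34))), "spout end", [onz("top",T(p),92).round() for p in [(747,221),(745,261)]],onz("side",S((476,425)),80).round())
inv=lambda p:R.from_euler('z',-v[2]).apply(np.array(p)-[v[0],v[1],0])
print("handle rack",inv(two(T((159,126)),S((221,34)))[0]),"chute rack",inv(onz("top",T((746,241)),85)),inv(onz("top",T((680,236)),90)))
t=cv2.imread("pics/top0.png");s=cv2.imread("pics/side0.png")
a=cv2.resize(t[185:260,420:485],None,fx=6,fy=6,interpolation=cv2.INTER_CUBIC);b=cv2.resize(s[305:370,375:470],(411,281),interpolation=cv2.INTER_CUBIC)
c=np.zeros((450,390+411,3),np.uint8);c[:,:390]=a;c[:281,390:]=b;cv2.imwrite("pics/pan.png",c[:,:800])
E
```

```text
[ 6.30854081e+02  4.19107261e+01 -1.90715999e-02] -1.092722181984677
[[-1.4  0.9]
 [ 0.7  0.8]
 [ 1.1  1.6]
 [-1.6  1.1]
 [-0.9 -0.1]
 [ 0.1 -0.6]
 [ 0.7 -0. ]
 [-0.7  0.5]
 [ 0.1 -1.3]
 [ 0.5 -1.3]
 [ 0.5 -1.3]
 [ 0.4 -1.2]]
spout [ 626.4 -190.    70. ] handle two-view (array([603.57706703, 267.64816595, 212.47959745]), np.float64(1.6728850152897787)) spout end [array([ 596., -191.,   92.]), array([ 562., -191.,   92.])] [ 583. -190.   80.]
handle rack [-31.57696643 225.17620301 212.47959745] chute rack [ -45.4689106  -234.89199266   85.        ] [ -47.48226781 -180.14773077   90.        ]
```

View pics/pan.png

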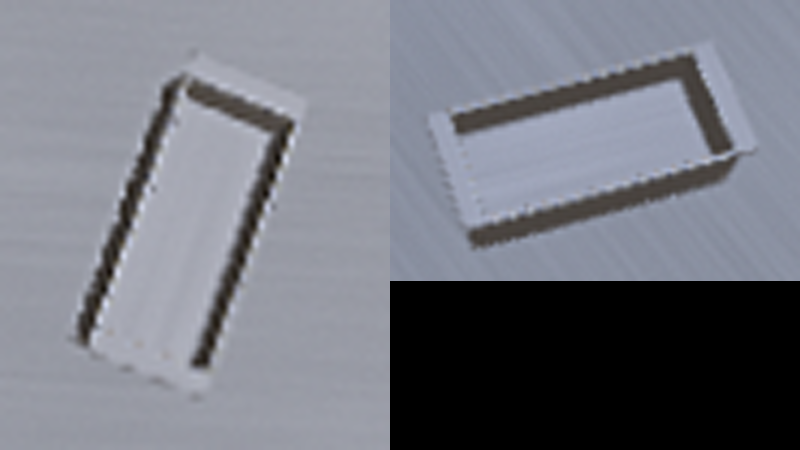

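```bash
python3 - <<'E'
from h import *
from scipy.optimize import least_squares
T=lambda p:(190+(p[0]+.5)/3.75-.5,115+(p[1]+.5)/3.75-.5)
S=lambda p:(240+(p[0]+.5)/2.9-.5,95+(p[1]+.5)/2.9-.5)
obs=[("top",T((262,49)),[75,180,105]),("top",T((688,85)),[75,-180,105]),("top",T((676,258)),[-75,-180,105]),("top",T((240,222)),[-75,180,105]),
("side",S((214,151)),[-75,180,105]),("side",S((328,102)),[75,180,105]),("side",S((541,315)),[75,-180,105]),("side",S((418,383)),[-75,-180,105])]
def W(v,p): c,s=np.cos(v[2]),np.sin(v[2]); return [v[0]+c*p[0]-s*p[1],v[1]+s*p[0]+c*p[1],p[2]]
for nm in("top","side"):
    o=[x for x in obs if x[0]==nm]
    f=lambda v:np.concatenate([proj(c,W(v,m))-px for c,px,m in o])
    r=least_squares(f,[600,50,0.],x_scale=[100,100,.1]);print(nm,r.x);print(r.fun.reshape(-1,2).round(1).tolist())
v=least_squares(lambda v:np.concatenate([proj(c,W(v,m))-px for c,px,m in obs]),[600,50,0.],x_scale=[100,100,.1]).x
print(v)
out=[]
for nm,(x0,y0,x1,y1) in(("top",(250,125,380,195)),("side",(315,130,435,245))):
    im=cv2.imread(f"pics/{nm}0.png")[y0:y1,x0:x1];f=6 if nm=="top" else 5
    im=cv2.resize(im,None,fx=f,fy=f,interpolation=cv2.INTER_CUBIC)
    for i in range(4):
        a=(proj(nm,W(v,[45,-135+90*i,112]))-[x0,y0]+.5)*f;b=(proj(nm,W(v,[-18,-135+90*i,221]))-[x0,y0]+.5)*f
        cv2.line(im,tuple(a.astype(int)),tuple(b.astype(int)),(0,0,255),1);cv2.circle(im,tuple(b.astype(int)),4,(0,255,0),1)
    cv2.imwrite(f"pics/ov_{nm}.png",im)
E
```

```text
top [ 6.34679688e+02  4.12475932e+01 -1.95013350e-02]
[[-1.1, -0.3], [1.0, -0.3], [1.3, 0.5], [-1.3, -0.1]]
side [ 6.31470517e+02  4.17300053e+01 -1.87054434e-02]
[[-0.8, -0.1], [0.3, -0.6], [0.9, -0.1], [-0.4, 0.4]]
[ 6.33080993e+02  4.16778528e+01 -1.95784473e-02]
```

View pics/ov_top.png

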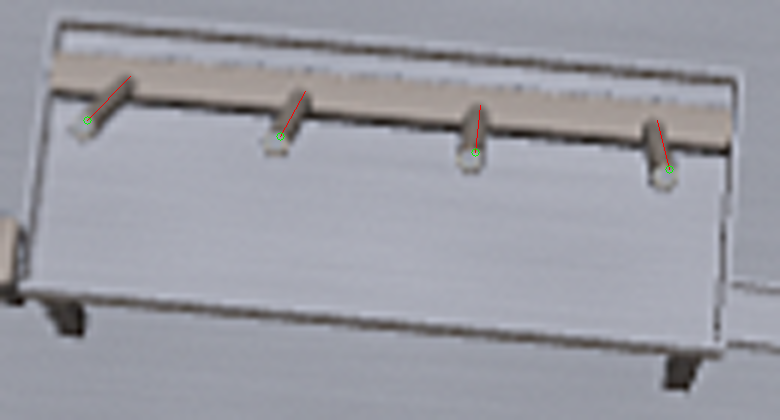

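View pics/ov_side.png

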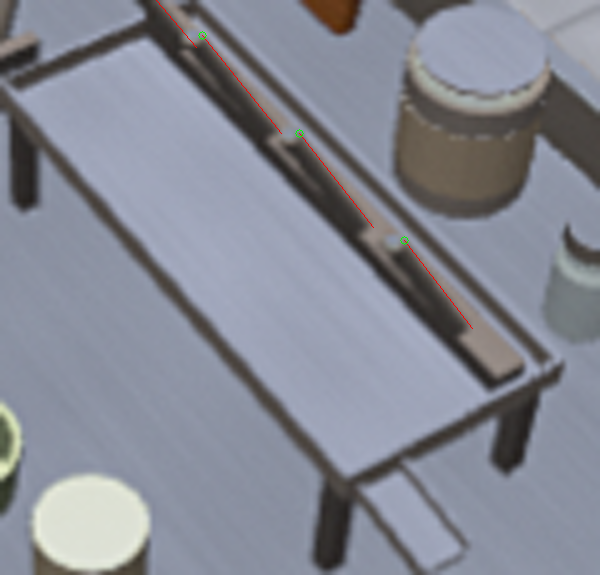

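```bash
python3 - <<'E'
from h import *
T=lambda p:(250+(p[0]+.5)/6-.5,125+(p[1]+.5)/6-.5)
S=lambda p:(315+(p[0]+.5)/5-.5,130+(p[1]+.5)/5-.5)
v=[633.08,41.68,-.0196]
inv=lambda p:R.from_euler('z',-v[2]).apply(np.array(p)-[v[0],v[1],0])
for a,b in[((83,129),(196,38)),((276,146),(290,134)),((470,157),(393,242))]:
    p,e=two(T(a),S(b));print(p.round(1),e.round(1),inv(p).round(1))
p=onz("top",T((662,178)),219);print(p,inv(p))
# pan lip corners, z=42
P=lambda p:(420+(p[0]+.5)/6-.5,185+(p[1]+.5)/6-.5)
c=[onz("top",P(p),42) for p in[(192,57),(306,100),(202,394),(75,340)]]
print(np.round(c,1),np.mean(c,0).round(1))
Q=lambda p:(375+(p[0]-390+.5)/4.326-.5,305+(p[1]+.5)/4.326-.5)
c2=[onz("side",Q(p),42) for p in[(713,42),(757,150),(474,226),(430,115)]]
print(np.round(c2,1),np.mean(c2,0).round(1))
for c_ in(c,c2):
  d=(c_[0]+c_[1]-c_[2]-c_[3])/2;print(np.linalg.norm(d),np.degrees(np.arctan2(d[1],d[0])),np.linalg.norm(c_[0]-c_[1]))
# cups via side top ellipse
s=cv2.imread("pics/side0.png");hsv=cv2.cvtColor(s,cv2.COLOR_BGR2HSV)
m=((s.min(2)>195)&(hsv[...,1]<40)).astype(np.uint8)
n,l,st,ce=cv2.connectedComponentsWithStats(m)
for i in range(1,n):
    if st[i,4]>60 and 200<ce[i][0]<400 and 100<ce[i][1]<320: print(ce[i].round(1),st[i],onz("side",ce[i],86).round(1))
E
```

```text
[670.3 191.  106.2] 36.3 [ 34.2 150.1 106.2]
[667.8  91.1 105.8] 36.6 [ 33.8  50.1 105.8]
[669.4  -7.9 100.1] 33.9 [ 37.2 -48.8 100.1]
[608.59357073 -89.91451762 219.        ] [ -21.90263866 -132.04914504  219.        ]
[[ 557.4 -401.6   42. ]
 [ 538.3 -463.2   42. ]
 [ 379.5 -407.6   42. ]
 [ 403.3 -340.7   42. ]] [ 469.6 -403.3   42. ]
[[ 559.6 -401.1   42. ]
 [ 536.2 -462.1   42. ]
 [ 382.5 -407.9   42. ]
 [ 400.9 -345.6   42. ]] [ 469.8 -404.2   42. ]
166.89622881213782 -20.428791676562007 64.51172653606949
165.54516732872554 -19.363081762190575 65.37107796091189
[269.1 157.9] [260 152  19  13 200] [432.2 272.5  86. ]
[332.6 234. ] [322 225  23  19 324] [438.  -70.6  86. ]
[352.6 268.7] [341 259  24  21 385] [ 421.3 -185.4   86. ]
```

```bash
cat >> h.py <<'E'
def tool(lean=0,yaw=0):
    """x along fingers: down, leaning `lean` deg forward (+yaw); y = jaw axis = world y turned by yaw"""
    x=np.array([np.sin(np.radians(lean)),0,-np.cos(np.radians(lean))]);y=np.array([0,1.,0])
    return R.from_euler('z',yaw,degrees=True)*R.from_matrix(np.c_[x,y,np.cross(x,y)])
def now():
    s=arm.sense();return s,np.array(s["tcp_pos"]),R.from_euler('xyz',s["ee_rot"])
def delta(p,Rt,flip=False):
    s,c,Rc=now()
    if flip: Rt=Rt*R.from_euler('x',180,degrees=True)
    w=(Rc.inv()*Rt).as_rotvec(degrees=True); d=Rc.inv().apply(np.array(p)-c)
    n=max(np.abs(d).max()/40,np.linalg.norm(w)/7)
    print("t%.1f"%s["time_s"],"at",c.round(1),"tool shift",d.round(1),"turn",w.round(1),"rows>=%.1f"%n,"w%.1f"%s["width"],"F",np.round(s["ft_force"],1),"q",np.round(s["q"],2))
    return d,w
def rows(p,Rt,n,flip=False):
    s,c,Rc=now()
    if flip: Rt=Rt*R.from_euler('x',180,degrees=True)
    w=(Rc.inv()*Rt).as_rotvec();d=(np.array(p)-c)/n
    print(n,"rows:",[[*np.round((Rc*R.from_rotvec(w*k/n)).inv().apply(d),1).tolist(),*np.round(np.degrees(w/n),1).tolist()] for k in range(n)])
E
python3 - <<'E'
from h import *
T=lambda p:(250+(p[0]+.5)/6-.5,125+(p[1]+.5)/6-.5)
S=lambda p:(315+(p[0]+.5)/5-.5,130+(p[1]+.5)/5-.5)
v=[633.08,41.68,-.0196]
inv=lambda p:R.from_euler('z',-v[2]).apply(np.array(p)-[v[0],v[1],0])
for a,b in[((276,146),(196,38)),((470,157),(290,134)),((662,178),(393,242))]:
    p,e=two(T(a),S(b));print(p.round(1),e.round(1),inv(p).round(1))
s,c,Rc=now();print(Rc.as_matrix().round(2))
d=np.array([.94,-.342,0]);g=np.array([469.7,-403.8,0])+50*d
for yaw in(-20,160): delta([g[0],g[1],150],tool(0,yaw))
E
```

```text
[612.3  88.4 219.5] 1.4 [-21.7  46.3 219.5]
[611.2  -0.7 220.6] 1.7 [-21.1 -42.8 220.6]
[608.2 -89.8 219.4] 0.6 [ -22.3 -131.9  219.4]
[[-0.    0.24  0.97]
 [-0.    0.97 -0.24]
 [-1.   -0.   -0.  ]]
t0.1 at [159.5 655.2 230.1] tool shift [  82.  -960.9  601.6] turn [6.3 0.  0.1] rows>=24.0 w85.4 F [ 0.7 -0.1 -0.1] q [ 1.3   0.26  1.61  0.    1.27 -0.04]
t0.1 at [159.5 655.2 230.1] tool shift [  82.  -960.9  601.6] turn [-173.7   -0.2    0. ] rows>=24.8 w85.4 F [ 0.7 -0.1 -0.1] q [ 1.3   0.26  1.61  0.    1.27 -0.04]
```

Rechecked with the right pairing, the peg tips agree in both views: peg3 (612,88), peg2 (611,-1), peg1 (608,-90), z≈220. First I travel to the pan, going up and around the oven.

play_rows(
  plan=[
    [-40, 0, 0, 0, 0, 0],
    [-40, 0, 0, 0, 0, 0],
    [-20, -10, 0, 0, 0, 0],
    [0, -40, 8, 0, 0, 0],
    [0, -40, 12, 0, 0, 0],
    [0, -40, 20, 0, 0, 0],
    [0, -40, 25, 0, 0, 0],
    [0, -40, 25, 0, 0, 0],
    [0, -40, 25, 0, 0, 0],
    [0, -40, 25, 0, 0, 0],
  ],
  hand=85,
)

```text
time_s: 0.93
tcp_pos: [215.9, 361.6, 326.5]
ee_rot: [-1.684, 1.553, -1.913]
ft_force: [1.6, 0.9, -0.5]
width: 85.0
```

play_rows(
  plan=[
    [0, -40, 20, 0.6, 0, 0],
    [0, -40, 20, 0.6, 0, 0],
    [0, -40, 15, 0.6, 0, 0],
    [0, -40, 10, 0.6, 0, 0],
    [0, -40, 10, 0.6, 0, 0],
    [0, -40, 5, 0.6, 0, 0],
    [0, -40, 5, 0.6, 0, 0],
    [0, -40, 5, 0.6, 0, 0],
    [0, -40, 5, 0.6, 0, 0],
    [0, -40, 5, 0.6, 0, 0],
  ],
)

```text
time_s: 1.77
tcp_pos: [203.1, -25.3, 329.6]
ee_rot: [-1.302, 1.549, -1.624]
ft_force: [0.7, 0.1, 0.3]
width: 85.0
```

```bash
python3 - <<'E'
from h import *
d=np.array([.94,-.342,0]);g=np.array([469.7,-403.8,0])+50*d
delta([g[0],g[1],150],tool(0,-20))
E
```

```text
t1.8 at [203.1 -25.3 329.6] tool shift [ 187.8 -272.3  421.6] turn [1.6 0.3 1.2] rows>=10.5 w85.0 F [0.7 0.1 0.3] q [-0.21 -0.78  2.24 -0.02  1.68 -1.46]
```

play_rows(
  plan=[
    [0, -20, 41, 0.2, 0, 0.1],
    [0, -25, 41, 0.2, 0, 0.1],
    [0, -27, 41, 0.2, 0, 0.1],
    [0, -27, 41, 0.2, 0, 0.1],
    [0, -27, 41, 0.2, 0, 0.1],
    [10, -27, 41, 0.2, 0, 0.1],
    [20, -27, 41, 0.1, 0, 0.1],
    [20, -27, 41, 0.1, 0, 0.1],
    [20, -27, 41, 0.1, 0, 0.1],
    [20, -27, 41, 0.1, 0, 0.1],
  ],
)

```text
time_s: 2.6
tcp_pos: [445.8, -352.5, 272.9]
ee_rot: [-0.105, 1.54, -0.473]
ft_force: [-0.1, 0.6, 0.4]
width: 84.9
```

```bash
python3 - <<'E'
from h import *
d=np.array([.94,-.342,0]);g=np.array([469.7,-403.8,0])+50*d
delta([g[0],g[1],120],tool(0,-20))
E
```

```text
t2.6 at [ 445.8 -352.5  272.9] tool shift [155.7 -37.8  86.1] turn [-1.1  1.7  0.2] rows>=3.9 w84.9 F [-0.1  0.6  0.4] q [-0.72  0.02  1.81  0.01  1.29 -1.92]
```

play_rows(
  plan=[
    [15, -10, 20, -0.3, 0.4, 0],
    [15, -10, 20, -0.3, 0.4, 0],
    [15, -10, 20, -0.3, 0.4, 0],
    [15, -6, 18, -0.2, 0.4, 0],
    [20, -2, 8, 0, 0, 0],
    [20, 0, 0, 0, 0, 0],
    [20, 0, 0, 0, 0, 0],
    [15, 0, 0, 0, 0, 0],
    [0, 0, 0, 0, 0, 0],
  ],
)

```text
time_s: 3.35
tcp_pos: [516.3, -427.7, 120.0]
ee_rot: [3.092, 1.559, 2.739]
ft_force: [-0.7, 1.1, -0.5]
width: 84.7
```

```bash
python3 - <<'E'
from h import *
d=np.array([.94,-.342,0]);g=np.array([469.7,-403.8,0])+50*d
delta([g[0],g[1],16],tool(0,-20))
t=shot("top","t1")[185:260,420:485];s=shot("side","s1")[280:370,375:470]
c=np.zeros((450,800,3),np.uint8);c[:,:390]=cv2.resize(t,(390,450));c[:,392:392+400]=cv2.resize(s,(400,379)).repeat(1,0)[:450] if 0 else cv2.copyMakeBorder(cv2.resize(s,(400,379)),0,71,0,0,0)
cv2.imwrite("pics/c1.png",c)
E
```

```text
t3.4 at [ 516.3 -427.7  120. ] tool shift [104.1   6.5  -0.8] turn [-0.2 -0.7 -0. ] rows>=2.6 w84.7 F [-0.7  1.1 -0.5] q [-0.73  0.35  1.71 -0.    1.1  -1.94]
```

View pics/c1.png

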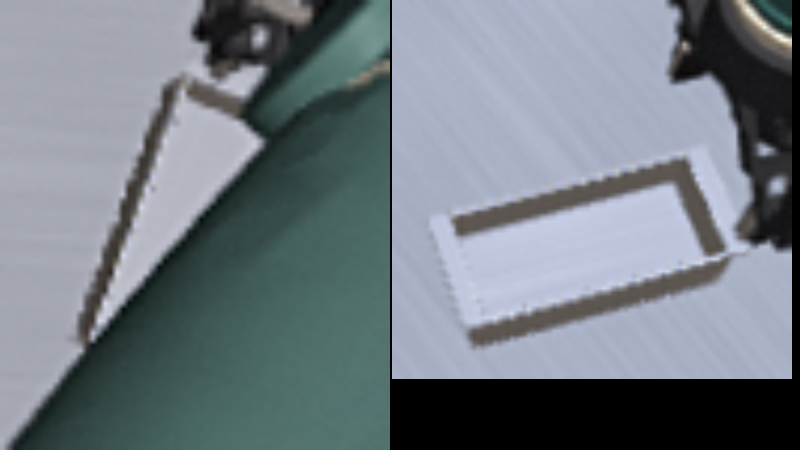

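The pan is unmoved: corners (185,75) and (75,340) in the left panel. The fingers are over its far end, so I go down and grip.

play_rows(
  plan=[
    [25, 3, 0, -0.1, -0.4, 0],
    [25, 3, 0, -0.1, -0.3, 0],
    [25, 0, 0, 0, 0, 0],
    [15, 0, 0, 0, 0, 0],
    [10, 0, 0, 0, 0, 0],
    [4, 0, 0, 0, 0, 0],
    [0, 0, 0, 0, 0, 0],
  ],
)

```text
time_s: 4.03
tcp_pos: [528.7, -430.7, 31.4]
ee_rot: [-0.339, 1.541, -0.688]
ft_force: [-1.1, 0.3, 0.5]
width: 85.0
```

play_rows(
  plan=[
    [0, 0, 0, 0, 0, 0],
    [0, 0, 0, 0, 0, 0],
    [0, 0, 0, 0, 0, 0],
    [0, 0, 0, 0, 0, 0],
    [0, 0, 0, 0, 0, 0],
    [0, 0, 0, 0, 0, 0],
  ],
  hand=60,
  grip_force=30,
)

```text
time_s: 4.53
tcp_pos: [536.2, -433.7, 44.4]
ee_rot: [-0.255, 1.525, -0.606]
ft_force: [0.1, -0.1, -0.2]
width: 59.7
```

play_rows(
  plan=[
    [-10, 0, 0, 0, 0, 0],
    [-20, 0, 0, 0, 0, 0],
    [-10, 0, 0, 0, 0, 0],
    [0, 0, 0, 0, 0, 0],
  ],
)

```text
time_s: 4.87
tcp_pos: [533.6, -432.7, 86.2]
ee_rot: [-0.266, 1.527, -0.617]
ft_force: [-0.0, -0.6, 0.2]
width: 59.5
```

```bash
python3 - <<'E'
from h import *
p=[581,-291,70]
delta(p,tool(0,-91)); rows(p,tool(0,-91),11)
E
```

```text
t4.9 at [ 533.6 -432.7   86.2] tool shift [ 14.3 149.5  -4.8] turn [70.9  2.5 -0.9] rows>=10.1 w59.5 F [-0.  -0.6  0.2] q [-0.72  0.38  1.74  0.01  0.98 -1.94]
11 rows: [[1.3, 13.6, -0.4, 6.4, 0.2, -0.1], [1.3, 13.5, -2.0, 6.4, 0.2, -0.1], [1.3, 13.2, -3.4, 6.4, 0.2, -0.1], [1.3, 12.7, -4.9, 6.4, 0.2, -0.1], [1.3, 12.1, -6.3, 6.4, 0.2, -0.1], [1.3, 11.3, -7.6, 6.4, 0.2, -0.1], [1.3, 10.4, -8.8, 6.4, 0.2, -0.1], [1.3, 9.3, -9.9, 6.4, 0.2, -0.1], [1.4, 8.1, -10.9, 6.4, 0.2, -0.1], [1.4, 6.9, -11.7, 6.4, 0.2, -0.1], [1.4, 5.5, -12.4, 6.4, 0.2, -0.1]]
```

```bash
python3 - <<'E'
from h import *
t=shot("top","t2")[165:265,410:510];s=shot("side","s2")[250:370,360:480]
cv2.imwrite("pics/c2.png",np.hstack([cv2.resize(t,(398,398),interpolation=cv2.INTER_CUBIC),cv2.resize(s,(398,398),interpolation=cv2.INTER_CUBIC)]))
d=np.array([.94,-.342,0]);g=np.array([469.7,-403.8,0])+50*d
delta([g[0],g[1],70],tool(0,-20))
E
```

```text
t5.0 at [ 533.1 -432.2   84.5] tool shift [ 13.7   5.1 -19.8] turn [-0.1  2.4  0.6] rows>=0.5 w59.7 F [-0.2  0.3 -0.2] q [-0.72  0.38  1.74  0.01  0.98 -1.94]
```

View pics/c2.png

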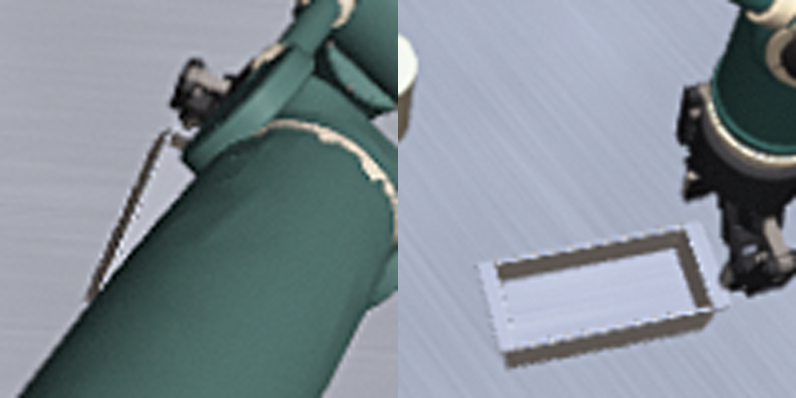

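play_rows(
  plan=[
    [0, 2, -7, 0, 0.8, 0.2],
    [0, 2, -7, 0, 0.8, 0.2],
    [0, 1, -6, 0, 0.8, 0.2],
    [0, 0, 0, 0, 0, 0],
  ],
  hand=85,
)

```text
time_s: 5.3
tcp_pos: [512.4, -418.0, 80.7]
ee_rot: [2.909, 1.56, 2.558]
ft_force: [-0.8, 0.3, 0.0]
width: 84.8
```

```bash
python3 - <<'E'
from h import *
d=np.array([.94,-.342,0]);g=np.array([469.7,-403.8,0])+50*d
delta([g[0],g[1],10],tool(0,-20))
E
```

```text
t5.3 at [ 512.4 -418.    80.7] tool shift [70.6 -1.4  5.8] turn [-0.1 -0.6 -0.1] rows>=1.8 w84.8 F [-0.8  0.3  0. ] q [-0.72  0.37  1.76 -0.    1.02 -1.94]
```

play_rows(
  plan=[
    [8, 0, 2, 0, -0.2, 0],
    [8, 0, 2, 0, -0.2, 0],
    [8, 0, 1, 0, -0.1, 0],
    [8, 0, 0, 0, 0, 0],
    [8, 0, 0, 0, 0, 0],
    [8, 0, 0, 0, 0, 0],
    [6, 0, 0, 0, 0, 0],
    [4, 0, 0, 0, 0, 0],
    [2, 0, 0, 0, 0, 0],
    [0, 0, 0, 0, 0, 0],
  ],
)

```text
time_s: 6.13
tcp_pos: [515.1, -417.5, 9.4]
ee_rot: [2.532, 1.562, 2.181]
ft_force: [-0.9, 0.3, 0.2]
width: 84.8
```

```bash
python3 - <<'E'
from h import *
d=np.array([.94,-.342,0]);g=np.array([469.7,-403.8,0])+50*d
delta([g[0],g[1],10],tool(0,-20))
E
```

```text
t6.1 at [ 515.1 -417.5    9.4] tool shift [-0.6 -2.6  2.6] turn [-0.1 -0.4 -0.3] rows>=0.1 w84.8 F [-0.9  0.3  0.2] q [-0.72  0.45  1.79  0.    0.9  -1.94]
```

play_rows(
  plan=[
    [0, 0, 0, 0, 0, 0],
    [0, 0, 0, 0, 0, 0],
    [0, 0, 0, 0, 0, 0],
    [0, 0, 0, 0, 0, 0],
    [0, 0, 0, 0, 0, 0],
    [0, 0, 0, 0, 0, 0],
  ],
  hand=60,
  grip_force=30,
)

```text
time_s: 6.63
tcp_pos: [516.1, -418.6, 11.1]
ee_rot: [2.413, 1.565, 2.062]
ft_force: [-0.8, -0.2, -2.0]
width: 65.3
```

play_rows(
  plan=[
    [-4, 0, 0, 0, 0, 0],
    [-8, 0, 0, 0, 0, 0],
    [-8, 0, 0, 0, 0, 0],
    [-8, 0, 0, 0, 0, 0],
    [-4, 0, 0, 0, 0, 0],
    [0, 0, 0, 0, 0, 0],
  ],
)

```text
time_s: 7.13
tcp_pos: [516.1, -418.5, 46.7]
ee_rot: [2.389, 1.565, 2.038]
ft_force: [0.3, -0.6, -2.0]
width: 65.6
```

```bash
python3 - <<'E'
from h import *
p=[581,-285,45]
delta(p,tool(0,-91)); rows(p,tool(0,-91),11)
E
```

```text
t7.1 at [ 516.1 -418.5   46.7] tool shift [  2.3 147.6  15. ] turn [70.9 -0.4 -0. ] rows>=10.1 w65.6 F [ 0.3 -0.6 -2. ] q [-0.72  0.41  1.78  0.    0.96 -1.94]
11 rows: [[0.2, 13.4, 1.4, 6.4, -0.0, -0.0], [0.2, 13.5, -0.2, 6.4, -0.0, -0.0], [0.2, 13.4, -1.7, 6.4, -0.0, -0.0], [0.2, 13.1, -3.2, 6.4, -0.0, -0.0], [0.2, 12.7, -4.6, 6.4, -0.0, -0.0], [0.2, 12.1, -6.0, 6.4, -0.0, -0.0], [0.2, 11.3, -7.3, 6.4, -0.0, -0.0], [0.2, 10.4, -8.5, 6.4, -0.0, -0.0], [0.2, 9.4, -9.7, 6.4, -0.0, -0.0], [0.2, 8.3, -10.7, 6.4, -0.0, -0.0], [0.2, 7.0, -11.5, 6.4, -0.0, -0.0]]
```

```bash
python3 - <<'E'
from h import *
p=[581,-350,40]
rows(p,tool(0,-91),10)
E
```

```text
10 rows: [[0.7, 8.7, 3.7, 7.1, -0.0, -0.0], [0.7, 9.1, 2.6, 7.1, -0.0, -0.0], [0.7, 9.3, 1.5, 7.1, -0.0, -0.0], [0.7, 9.4, 0.3, 7.1, -0.0, -0.0], [0.7, 9.4, -0.8, 7.1, -0.0, -0.0], [0.7, 9.2, -2.0, 7.1, -0.0, -0.0], [0.7, 8.9, -3.1, 7.1, -0.0, -0.0], [0.7, 8.5, -4.2, 7.1, -0.0, -0.0], [0.7, 7.9, -5.2, 7.1, -0.0, -0.0], [0.7, 7.2, -6.1, 7.1, -0.0, -0.0]]
```

play_rows(
  plan=[
    [0.5, 8, 3, 6, 0, 0],
    [0.5, 8, 2, 6, 0, 0],
    [0.5, 8, 1, 6, 0, 0],
    [0.5, 8, 0, 6, 0, 0],
    [0.5, 8, -1, 6, 0, 0],
    [0.5, 8, -2, 6, 0, 0],
    [0.5, 7, -3, 6, 0, 0],
    [0.5, 7, -4, 6, 0, 0],
    [0.5, 6, -4, 5, 0, 0],
    [0, 0, 0, 0, 0, 0],
  ],
)

```text
time_s: 7.97
tcp_pos: [563.2, -361.5, 46.5]
ee_rot: [1.524, 1.569, 0.2]
ft_force: [0.2, 0.0, -1.7]
width: 65.4
```

```bash
python3 - <<'E'
from h import *
p=[581,-340,24]
delta(p,tool(0,-91));rows(p,tool(0,-91),4)
E
```

```text
t8.0 at [ 563.2 -361.5   46.5] tool shift [ 22.5  22.4 -16.5] turn [15.2 -0.  -0.1] rows>=2.2 w65.4 F [ 0.2  0.  -1.7] q [-0.61  0.41  1.77  0.    0.96 -0.86]
4 rows: [[5.6, 5.6, -4.1, 3.8, -0.0, -0.0], [5.6, 5.3, -4.5, 3.8, -0.0, -0.0], [5.6, 5.0, -4.8, 3.8, -0.0, -0.0], [5.6, 4.7, -5.2, 3.8, -0.0, -0.0]]
```

play_rows(
  plan=[
    [4, 4, -4, 3, 0, 0],
    [4, 4, -4, 3, 0, 0],
    [4, 4, -4, 3, 0, 0],
    [4, 3, -3, 2, 0, 0],
    [2, 2, -2, 1, 0, 0],
    [0, 0, 0, 0, 0, 0],
  ],
)

```text
time_s: 8.47
tcp_pos: [577.4, -343.2, 29.2]
ee_rot: [0.821, 1.567, -0.705]
ft_force: [0.2, 0.6, -1.0]
width: 65.4
```

```bash
python3 - <<'E'
from h import *
p=[581,-284,22]
delta(p,tool(0,-91))
E
```

```text
t8.5 at [ 577.4 -343.2   29.2] tool shift [  7.1   6.2 -59. ] turn [ 3.5  0.1 -0.1] rows>=1.5 w65.4 F [ 0.2  0.6 -1. ] q [-0.57  0.44  1.77 -0.    0.93 -0.62]
```

play_rows(
  plan=[
    [4, 2, -3, 1, 0, 0],
    [3, 2, -7, 1, 0, 0],
    [0, 1, -8, 0.5, 0, 0],
    [0, 0, -8, 0.5, 0, 0],
    [0, 0, -8, 0, 0, 0],
    [0, 0, -8, 0, 0, 0],
    [0, 0, -5, 0, 0, 0],
    [0, 0, -3, 0, 0, 0],
    [0, 0, 0, 0, 0, 0],
  ],
)

```text
time_s: 9.22
tcp_pos: [581.8, -289.9, 22.6]
ee_rot: [0.726, 1.566, -0.85]
ft_force: [0.6, 0.2, -1.5]
width: 65.4
```

```bash
python3 - <<'E'
from h import *
p=[581,-284,11]
delta(p,tool(0,-91))
E
```

```text
t9.2 at [ 581.8 -289.9   22.6] tool shift [11.6 -0.9 -5.9] turn [ 0.7  0.2 -0.2] rows>=0.3 w65.4 F [ 0.6  0.2 -1.5] q [-0.5   0.41  1.83 -0.    0.9  -0.49]
```

play_rows(
  plan=[
    [2, 0, -2, 0, 0, 0],
    [3, 0, -2, 0, 0, 0],
    [3, 0, 0, 0, 0, 0],
    [2, 0, 0, 0, 0, 0],
    [1, 0, 0, 0, 0, 0],
    [0, 0, 0, 0, 0, 0],
  ],
)

```text
time_s: 9.72
tcp_pos: [582.4, -286.2, 11.0]
ee_rot: [0.781, 1.565, -0.796]
ft_force: [0.5, 0.3, -0.9]
width: 65.3
```

play_rows(
  plan=[
    [0, 0, 0, 0, 0, 0],
    [0, 0, 0, 0, 0, 0],
    [0, 0, 0, 0, 0, 0],
    [0, 0, 0, 0, 0, 0],
  ],
  hand=85,
)

```text
time_s: 10.05
tcp_pos: [583.2, -287.4, 11.8]
ee_rot: [0.846, 1.563, -0.732]
ft_force: [-0.5, 0.1, 0.2]
width: 85.1
```

play_rows(
  plan=[
    [-10, 0, 0, 0, 0, 0],
    [-20, 0, 0, 0, 0, 0],
    [-30, 0, 0, 0, 0, 0],
    [-35, 0, 0, 0, 0, 0],
    [-40, 0, -5, 0, 0, 0],
    [-30, 0, -10, 0, 0, 0],
    [0, 0, 0, 0, 0, 0],
  ],
)

```text
time_s: 10.63
tcp_pos: [580.3, -270.7, 185.2]
ee_rot: [0.411, 1.568, -1.168]
ft_force: [1.5, -1.3, 0.9]
width: 84.9
```

```bash
python3 - <<'E'
from h import *
p=[421.8,-186.4,140]
delta(p,tool(0,-1.2));rows(p,tool(0,-1.2),14)
E
```

```text
t10.6 at [ 580.3 -270.7  185.2] tool shift [  44.9 -159.3  -83.1] turn [-89.3   0.1   0.1] rows>=12.8 w84.9 F [ 1.5 -1.3  0.9] q [-0.47  0.23  1.73 -0.    1.18 -0.47]
14 rows: [[3.2, -11.4, -5.9, -6.4, 0.0, 0.0], [3.2, -10.6, -7.2, -6.4, 0.0, 0.0], [3.2, -9.8, -8.3, -6.4, 0.0, 0.0], [3.2, -8.8, -9.3, -6.4, 0.0, 0.0], [3.2, -7.7, -10.3, -6.4, 0.0, 0.0], [3.2, -6.5, -11.0, -6.4, 0.0, 0.0], [3.2, -5.3, -11.7, -6.4, 0.0, 0.0], [3.2, -3.9, -12.2, -6.4, 0.0, 0.0], [3.2, -2.5, -12.6, -6.4, 0.0, 0.0], [3.2, -1.1, -12.8, -6.4, 0.0, 0.0], [3.2, 0.3, -12.8, -6.4, 0.0, 0.0], [3.2, 1.7, -12.7, -6.4, 0.0, 0.0], [3.2, 3.1, -12.4, -6.4, 0.0, 0.0], [3.2, 4.5, -12.0, -6.4, 0.0, 0.0]]
```

play_rows(
  plan=[
    [0, -11, -6, -6, 0, 0],
    [0, -11, -7, -6, 0, 0],
    [0, -10, -8, -6, 0, 0],
    [0, -9, -9, -6, 0, 0],
    [0, -8, -10, -6, 0, 0],
    [0, -7, -11, -6, 0, 0],
    [0, -5, -12, -6, 0, 0],
    [0, -4, -12, -6, 0, 0],
    [0, -3, -12, -6, 0, 0],
    [0, -1, -12, -6, 0, 0],
  ],
)

```text
time_s: 11.47
tcp_pos: [468.7, -211.8, 197.2]
ee_rot: [-0.069, 1.546, -0.55]
ft_force: [0.5, 0.3, -0.1]
width: 85.4
```

```bash
python3 - <<'E'
from h import *
p=[421.8,-186.4,130]
delta(p,tool(0,-1.2));rows(p,tool(0,-1.2),6)
E
```

```text
t11.5 at [ 468.7 -211.8  197.2] tool shift [ 65.8   0.9 -55. ] turn [-26.4   1.4   0.4] rows>=3.8 w85.4 F [ 0.5  0.3 -0.1] q [-0.47 -0.03  2.   -0.    1.15 -1.56]
6 rows: [[11.0, 0.2, -9.2, -4.4, 0.2, 0.1], [11.0, 0.8, -9.1, -4.4, 0.2, 0.1], [11.0, 1.5, -9.0, -4.4, 0.2, 0.1], [11.1, 2.2, -8.8, -4.4, 0.2, 0.1], [11.1, 2.8, -8.5, -4.4, 0.2, 0.1], [11.2, 3.5, -8.2, -4.4, 0.2, 0.1]]
```

play_rows(
  plan=[
    [9, 0, -8, -4, 0.2, 0.1],
    [9, 1, -8, -4, 0.2, 0.1],
    [9, 1, -8, -4, 0.2, 0.1],
    [9, 2, -8, -4, 0.2, 0.1],
    [9, 2, -7, -4, 0.1, 0],
    [6, 3, -5, -3, 0.1, 0],
    [3, 0, -3, -1, 0.1, 0],
    [0, 0, 0, 0, 0, 0],
  ],
)

```text
time_s: 12.13
tcp_pos: [423.2, -188.2, 145.3]
ee_rot: [-0.354, 1.559, -0.39]
ft_force: [-0.5, 0.2, 0.0]
width: 85.1
```

```bash
python3 - <<'E'
from h import *
p=[421.8,-186.4,36]
delta(p,tool(0,-1.2))
E
```

```text
t12.1 at [ 423.2 -188.2  145.3] tool shift [109.3   2.2  -2.7] turn [-0.9  0.6  0.2] rows>=2.7 w85.1 F [-0.5  0.2  0. ] q [-0.47 -0.08  2.14  0.    1.07 -2.01]
```

play_rows(
  plan=[
    [8, 1, -1, -0.3, 0.2, 0],
    [12, 1, -1, -0.3, 0.2, 0],
    [14, 0, 0, -0.2, 0.1, 0.1],
    [14, 0, 0, 0, 0, 0],
    [14, 0, 0, 0, 0, 0],
    [14, 0, 0, 0, 0, 0],
    [9, 0, 0, 0, 0, 0],
    [5, 0, 0, 0, 0, 0],
    [2, 0, 0, 0, 0, 0],
    [0, 0, 0, 0, 0, 0],
  ],
)

```text
time_s: 12.97
tcp_pos: [425.5, -188.4, 48.2]
ee_rot: [-0.646, 1.562, -0.673]
ft_force: [-0.6, 0.8, 0.1]
width: 84.8
```

```bash
python3 - <<'E'
from h import *
p=[421.8,-186.4,36]
delta(p,tool(0,-1.2))
E
```

```text
t13.0 at [ 425.5 -188.4   48.2] tool shift [12.1  2.  -3.9] turn [-0.3  0.4  0.3] rows>=0.3 w84.8 F [-0.6  0.8  0.1] q [-0.47  0.06  2.21 -0.    0.86 -2.01]
```

play_rows(
  plan=[
    [4, 1, -2, -0.1, 0.2, 0.1],
    [4, 1, -2, -0.1, 0.1, 0.1],
    [3, 0, 0, 0, 0, 0],
    [1, 0, 0, 0, 0, 0],
    [0, 0, 0, 0, 0, 0],
  ],
)

```text
time_s: 13.38
tcp_pos: [423.2, -187.1, 37.0]
ee_rot: [-0.585, 1.564, -0.608]
ft_force: [0.5, -0.9, -0.0]
width: 85.4
```

play_rows(
  plan=[
    [0, 0, 0, 0, 0, 0],
    [0, 0, 0, 0, 0, 0],
    [0, 0, 0, 0, 0, 0],
    [0, 0, 0, 0, 0, 0],
    [0, 0, 0, 0, 0, 0],
    [0, 0, 0, 0, 0, 0],
  ],
  hand=55,
  grip_force=40,
)

```text
time_s: 13.88
tcp_pos: [423.8, -187.3, 37.9]
ee_rot: [-0.515, 1.563, -0.539]
ft_force: [0.1, 0.1, -0.1]
width: 61.9
```

```bash
cat >> h.py <<'E'
TIPS={1:(607.5,-90,221),2:(610.5,-0.8,221),3:(612.3,88.6,221)}
def seat(peg,h,lean,s,shift=0):
    """TCP pose holding a cup whose mouth is h mm below TCP along tool x; s = distance of inner bottom beyond tip along the peg line"""
    u=tool(lean,-1.2); ax=-u.apply([1,0,0]); pd=-tool(30,-1.2).apply([1,0,0])
    inner=np.array(TIPS[peg])+s*pd+u.apply([0,0,shift])
    return inner-(80-h)*ax,u
E
python3 - <<'E'
from h import *
delta([421.8,-186.4,36],tool(0,-1.2))
for s in (100,0): print(seat(1,36,25,s)[0])
E
```

```text
t13.9 at [ 423.8 -187.3   37.9] tool shift [ 1.8  0.8 -2. ] turn [-0.1  0.4  0.2] rows>=0.1 w61.9 F [ 0.1  0.1 -0.1] q [-0.47  0.07  2.22 -0.    0.84 -2.02]
[576.10209111 -89.34230757 267.72499775]
[626.09112528 -90.38942856 181.12245737]
```

play_rows(
  plan=[
    [-8, 0, 0, 0, 0, 0],
    [-20, 0, 0, 0, 0, 0],
    [-30, 0, 0, 0, 0, 0],
    [-30, 0, 0, 0, 0, 0],
    [-30, 0, 0, 0, 0, 0],
    [-20, 0, 0, 0, 0, 0],
    [-10, 0, 0, 0, 0, 0],
  ],
)

```text
time_s: 14.47
tcp_pos: [416.3, -183.6, 187.5]
ee_rot: [2.794, 1.562, 2.771]
ft_force: [0.3, -0.7, -2.8]
width: 61.9
```

```bash
python3 - <<'E'
from h import *
p,u=seat(1,38,24,135,2);print(p)
delta(p,u);rows(p,u,8)
E
```

```text
[558.92068651 -88.98240844 300.35799358]
t14.5 at [ 416.3 -183.6  187.5] tool shift [-113.8   98.2  139.4] turn [ -0.2 -24.5  -0.2] rows>=3.5 w61.9 F [ 0.3 -0.7 -2.8] q [-0.47 -0.12  2.1  -0.    1.17 -2.02]
8 rows: [[-14.2, 12.3, 17.4, -0.0, -3.1, -0.0], [-13.3, 12.3, 18.2, -0.0, -3.1, -0.0], [-12.3, 12.3, 18.9, -0.0, -3.1, -0.0], [-11.3, 12.2, 19.5, -0.0, -3.1, -0.0], [-10.2, 12.2, 20.1, -0.0, -3.1, -0.0], [-9.1, 12.2, 20.6, -0.0, -3.1, -0.0], [-8.0, 12.2, 21.1, -0.0, -3.1, -0.0], [-6.9, 12.2, 21.5, -0.0, -3.1, -0.0]]
```

play_rows(
  plan=[
    [-20, 10, 8, 0, -3, 0],
    [-20, 10, 12, 0, -3, 0],
    [-15, 10, 15, 0, -3, 0],
    [-12, 10, 17, 0, -3, 0],
    [-10, 10, 18, 0, -3, 0],
    [-8, 10, 18, 0, -3, 0],
    [-4, 10, 18, 0, -2, 0],
    [0, 6, 10, 0, -1, 0],
    [0, 3, 4, 0, 0, 0],
    [0, 0, 0, 0, 0, 0],
  ],
)

```text
time_s: 15.3
tcp_pos: [527.9, -102.1, 303.5]
ee_rot: [0.015, 1.199, -0.01]
ft_force: [0.8, -0.1, -1.8]
width: 61.8
```

```bash
python3 - <<'E'
from h import *
p,u=seat(1,38,24,135,2)
delta(p,u)
E
```

```text
t15.3 at [ 527.9 -102.1  303.5] tool shift [14.2 13.8 27.4] turn [-0.3 -2.7 -0.2] rows>=0.7 w61.8 F [ 0.8 -0.1 -1.8] q [-0.31 -0.28  2.05  0.13  1.01 -1.9 ]
```

play_rows(
  plan=[
    [3, 3, 6, 0, -0.6, 0],
    [3, 3, 6, -0.1, -0.6, -0.1],
    [3, 3, 6, -0.1, -0.6, 0],
    [3, 2, 4, 0, -0.4, 0],
    [1, 1, 2, 0, -0.2, 0],
    [0, 0, 0, 0, 0, 0],
  ],
)

```text
time_s: 15.8
tcp_pos: [555.5, -90.0, 294.2]
ee_rot: [0.009, 1.164, -0.013]
ft_force: [0.1, 0.8, -2.0]
width: 61.9
```

```bash
python3 - <<'E'
from h import *
p,u=seat(1,38,24,135,2)
delta(p,u)
t=shot("top","t3")[115:215,250:400];s=shot("side","s3")[90:240,300:450]
cv2.imwrite("pics/c3.png",np.hstack([cv2.resize(t,(480,320),interpolation=cv2.INTER_CUBIC),cv2.resize(s,(320,320),interpolation=cv2.INTER_CUBIC)]))
p,u=seat(1,38,24,6,2);delta(p,u)
E
```

```text
t15.8 at [555.5 -90.  294.2] tool shift [-4.3  1.1  5.5] turn [-0.1 -0.7 -0.2] rows>=0.1 w61.9 F [ 0.1  0.8 -2. ] q [-0.27 -0.24  2.05  0.12  0.94 -1.87]
t15.9 at [555.2 -90.2 294.3] tool shift [124.1   1.   20.9] turn [-0.1 -0.7 -0.2] rows>=3.1 w62.0 F [ 0.4  0.  -1.5] q [-0.27 -0.24  2.05  0.12  0.94 -1.87]
```

View pics/c3.png

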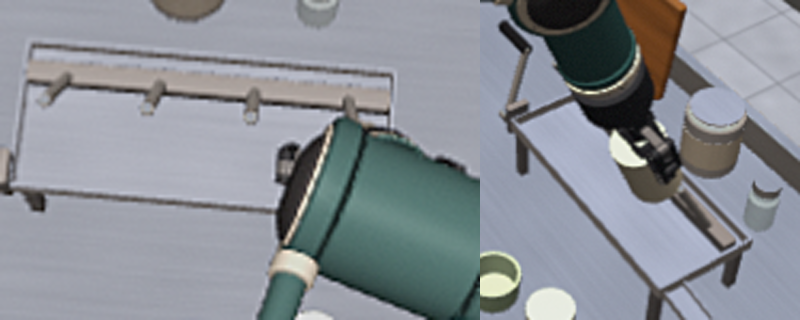

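The cup is held upright in the gripper just in front of peg1 (side crop ~(650,170)). I slide it on.

play_rows(
  plan=[
    [6, 0, 4, 0, -0.2, 0],
    [9, 0, 3, 0, -0.2, 0],
    [9, 0, 2, 0, -0.2, -0.1],
    [9, 0, 1.5, 0, 0, 0],
    [9, 0, 1.5, 0, 0, 0],
    [9, 0, 1.5, 0, 0, 0],
    [9, 0, 1.5, 0, 0, 0],
    [9, 0, 1.5, 0, 0, 0],
    [5, 0, 0.5, 0, 0, 0],
    [0, 0, 0, 0, 0, 0],
  ],
)

```text
time_s: 16.73
tcp_pos: [604.9, -91.8, 225.3]
ee_rot: [0.004, 1.155, -0.02]
ft_force: [-1.0, 0.6, -3.3]
width: 61.7
```

```bash
python3 - <<'E'
from h import *
p,u=seat(1,38,24,6,2);delta(p,u)
E
```

```text
t16.7 at [604.9 -91.8 225.3] tool shift [41.   1.8  2.1] turn [-0.2 -0.2 -0. ] rows>=1.0 w61.7 F [-1.   0.6 -3.3] q [-0.24 -0.1   2.06  0.13  0.78 -1.86]
```

play_rows(
  plan=[
    [5, 0.5, 0.5, 0, 0, 0],
    [7, 0.5, 0.5, 0, 0, 0],
    [7, 0, 0.5, 0, 0, 0],
    [6, 0, 0, 0, 0, 0],
    [4, 0, 0, 0, 0, 0],
    [2, 0, 0, 0, 0, 0],
    [0, 0, 0, 0, 0, 0],
  ],
)

```text
time_s: 17.32
tcp_pos: [620.6, -91.0, 195.0]
ee_rot: [0.004, 1.154, -0.02]
ft_force: [0.1, 0.5, -2.6]
width: 62.0
```

```bash
python3 - <<'E'
from h import *
p,u=seat(1,38,24,0,2);delta(p,u)
E
```

```text
t17.3 at [620.6 -91.  195. ] tool shift [12.9  0.7  0.6] turn [-0.1 -0.1 -0. ] rows>=0.3 w62.0 F [ 0.1  0.5 -2.6] q [-0.23 -0.04  2.07  0.13  0.71 -1.86]
```

Now 2 mm steps until contact shows in the force.

play_rows(
  plan=[
    [2, 0, 0, 0, 0, 0],
    [2, 0, 0, 0, 0, 0],
    [2, 0, 0, 0, 0, 0],
    [2, 0, 0, 0, 0, 0],
    [1, 0, 0, 0, 0, 0],
  ],
)

```text
time_s: 17.73
tcp_pos: [625.1, -91.3, 187.4]
ee_rot: [0.002, 1.152, -0.021]
ft_force: [-0.4, 0.2, -2.2]
width: 62.1
```

play_rows(
  plan=[
    [1.5, 0, 0, 0, 0, 0],
    [1.5, 0, 0, 0, 0, 0],
  ],
)

```text
time_s: 17.9
tcp_pos: [626.6, -91.4, 184.8]
ee_rot: [0.002, 1.152, -0.021]
ft_force: [0.5, -0.1, -2.1]
width: 61.7
```

play_rows(
  plan=[
    [1.5, 0, 0, 0, 0, 0],
    [1.5, 0, 0, 0, 0, 0],
  ],
)

```text
time_s: 18.07
tcp_pos: [627.3, -91.4, 183.7]
ee_rot: [0.002, 1.153, -0.021]
ft_force: [-16.9, 1.0, 14.6]
width: 61.7
```

play_rows(
  plan=[
    [1.5, 0, 0, 0, 0, 0],
    [1.5, 0, 0, 0, 0, 0],
  ],
)

```text
time_s: 18.23
tcp_pos: [627.2, -91.4, 183.9]
ee_rot: [0.001, 1.154, -0.02]
ft_force: [-11.7, -0.0, 7.6]
width: 61.9
```

play_rows(
  plan=[
    [-0.5, 0, 0, 0, 0, 0],
    [0, 0, 0, 0, 0, 0],
    [0, 0, 0, 0, 0, 0],
    [0, 0, 0, 0, 0, 0],
  ],
  hand=76,
)

```text
time_s: 18.57
tcp_pos: [629.7, -92.1, 188.4]
ee_rot: [-0.002, 1.147, -0.024]
ft_force: [-0.6, 0.1, -0.3]
width: 76.0
```

play_rows(
  plan=[
    [-4, 0, 0, 0, 0, 0],
    [-10, 0, 0, 0, 0, 0],
    [-20, 0, 0, 0, 0, 0],
    [-30, 0, 0, 0, 0, 0],
    [-30, 0, 0, 0, 0, 0],
    [-30, 0, 0, 0, 0, 0],
    [-10, 0, 0, 0, 0, 0],
  ],
)

```text
time_s: 19.15
tcp_pos: [570.3, -90.1, 313.1]
ee_rot: [0.001, 1.154, -0.02]
ft_force: [0.3, 0.4, 1.6]
width: 75.7
```

```bash
python3 - <<'E'
from h import *
p=[438.3,-71.7,160]
delta(p,tool(0,-1.2))
t=shot("top","t4")[115:265,290:490];s=shot("side","s4")[90:370,300:480]
cv2.imwrite("pics/c4.png",np.hstack([cv2.resize(t,(440,330),interpolation=cv2.INTER_CUBIC),cv2.resize(s,(360,560),interpolation=cv2.INTER_CUBIC)[:330]]) if 0 else np.hstack([cv2.copyMakeBorder(cv2.resize(t,(440,330),interpolation=cv2.INTER_CUBIC),0,230,0,0,0),cv2.resize(s,(360,560),interpolation=cv2.INTER_CUBIC)]))
E
```

```text
t19.1 at [570.3 -90.1 313.1] tool shift [  86.4   15.5 -183. ] turn [-0.  23.9 -0. ] rows>=4.6 w75.7 F [0.3 0.4 1.6] q [-0.26 -0.23  2.01  0.12  0.96 -1.85]
```

View pics/c4.png

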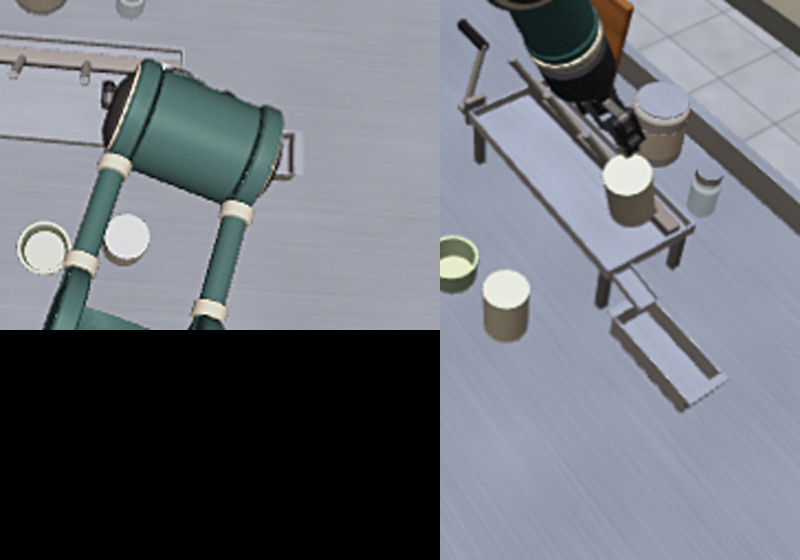

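Cup hangs on peg1 (side crop ~(628,190)), the pan lies under the spout (~(668,355)). Next is the middle cup.

play_rows(
  plan=[
    [0, 1, -15, 0, 2.5, 0],
    [0, 1, -18, 0, 2.5, 0],
    [5, 2, -20, 0, 2.5, 0],
    [8, 2, -20, 0, 2.5, 0],
    [10, 2, -20, 0, 2.5, 0],
    [12, 2, -18, 0, 2.5, 0],
    [15, 2, -14, 0, 2.5, 0],
    [15, 2, -10, 0, 2, 0],
    [10, 1, -5, 0, 1, 0],
    [0, 0, 0, 0, 0, 0],
  ],
  hand=85,
)

```text
time_s: 20.08
tcp_pos: [436.9, -69.8, 180.9]
ee_rot: [0.226, 1.552, 0.204]
ft_force: [-0.4, 0.1, -0.6]
width: 84.8
```

```bash
python3 - <<'E'
from h import *
p=[438.3,-71.7,130]
delta(p,tool(0,-1.2))
E
```

```text
t20.1 at [436.9 -69.8 180.9] tool shift [50.9 -2.1  0.6] turn [-0.1  1.  -0.2] rows>=1.3 w84.8 F [-0.4  0.1 -0.6] q [-0.22 -0.16  2.15  0.01  1.14 -1.77]
```

play_rows(
  plan=[
    [8, -1, 0, 0, 0.3, 0],
    [15, -1, 0, -0.1, 0.3, -0.1],
    [18, 0, 0, 0, 0.3, -0.1],
    [18, 0, 0, 0, 0, 0],
    [18, 0, 0, 0, 0, 0],
    [18, 0, 0, 0, 0, 0],
    [14, 0, 0, 0, 0, 0],
    [8, 0, 0, 0, 0, 0],
    [3, 0, 0, 0, 0, 0],
    [0, 0, 0, 0, 0, 0],
  ],
)

```text
time_s: 20.92
tcp_pos: [446.3, -73.8, 56.5]
ee_rot: [-0.137, 1.556, -0.157]
ft_force: [-1.2, 0.2, 0.2]
width: 85.3
```

```bash
python3 - <<'E'
from h import *
p=[438.3,-71.7,36]
delta(p,tool(0,-1.2))
E
```

```text
t20.9 at [446.3 -73.8  56.5] tool shift [20.4  2.  -8.3] turn [0.1 0.8 0.1] rows>=0.5 w85.3 F [-1.2  0.2  0.2] q [-0.22  0.02  2.24  0.    0.87 -1.77]
```

play_rows(
  plan=[
    [4, 1, -2.5, 0, 0.2, 0],
    [5, 0.7, -2.5, 0, 0.2, 0],
    [5, 0, -2, 0, 0.2, 0],
    [3, 0, 0, 0, 0, 0],
    [1, 0, 0, 0, 0, 0],
    [0, 0, 0, 0, 0, 0],
  ],
)

```text
time_s: 21.42
tcp_pos: [442.3, -72.6, 40.1]
ee_rot: [-0.338, 1.561, -0.357]
ft_force: [0.6, 0.7, -0.1]
width: 84.8
```

play_rows(
  plan=[
    [0, 0, 0, 0, 0, 0],
    [0, 0, 0, 0, 0, 0],
    [0, 0, 0, 0, 0, 0],
    [0, 0, 0, 0, 0, 0],
    [0, 0, 0, 0, 0, 0],
    [0, 0, 0, 0, 0, 0],
  ],
  hand=55,
)

```text
time_s: 21.92
tcp_pos: [442.9, -72.6, 40.8]
ee_rot: [-0.304, 1.559, -0.324]
ft_force: [-0.2, -0.2, -1.3]
width: 62.0
```

play_rows(
  plan=[
    [-8, 0, 0, 0, 0, 0],
    [-20, 0, 0, 0, 0, 0],
    [-30, 0, 0, 0, 0, 0],
    [-30, 0, 0, 0, 0, 0],
    [-30, 0, 0, 0, 0, 0],
    [-25, 0, 0, 0, 0, 0],
    [-20, 0, 0, 0, 0, 0],
  ],
)

```text
time_s: 22.5
tcp_pos: [433.6, -70.4, 205.0]
ee_rot: [3.127, 1.563, 3.107]
ft_force: [0.8, -0.5, -2.5]
width: 61.7
```

```bash
python3 - <<'E'
from h import *
p,u=seat(2,38,24,135,1);print(p)
delta(p,u);rows(p,u,8)
E
```

```text
[5.61007341e+02 2.36723408e-01 2.99951257e+02]
t22.5 at [433.6 -70.4 205. ] tool shift [-95.9  73.2 125.3] turn [  0.1 -24.4  -0. ] rows>=3.5 w61.7 F [ 0.8 -0.5 -2.5] q [-0.22 -0.17  2.11 -0.    1.21 -1.77]
8 rows: [[-12.0, 9.1, 15.7, 0.0, -3.1, -0.0], [-11.1, 9.1, 16.3, 0.0, -3.1, -0.0], [-10.3, 9.2, 16.8, 0.0, -3.1, -0.0], [-9.3, 9.2, 17.4, 0.0, -3.1, -0.0], [-8.4, 9.2, 17.8, 0.0, -3.1, -0.0], [-7.4, 9.2, 18.3, 0.0, -3.1, -0.0], [-6.5, 9.2, 18.6, 0.0, -3.1, -0.0], [-5.5, 9.2, 18.9, 0.0, -3.1, -0.0]]
```

play_rows(
  plan=[
    [-20, 8, 8, 0, -3, 0],
    [-18, 9, 13, 0, -3, 0],
    [-13, 9, 16, 0, -3, 0],
    [-10, 9, 18, 0, -3, 0],
    [-6, 9, 19, 0, -3, 0],
    [-3, 9, 20, 0, -3, 0],
    [0, 8, 20, 0, -2.5, 0],
    [0, 6, 12, 0, -1.5, 0],
    [0, 3, 5, 0, -0.5, 0],
    [0, 0, 0, 0, 0, 0],
  ],
)

```text
time_s: 23.33
tcp_pos: [563.3, 2.0, 318.3]
ee_rot: [0.001, 1.151, -0.018]
ft_force: [1.1, 0.4, -1.5]
width: 61.9
```

```bash
python3 - <<'E'
from h import *
p,u=seat(2,41,24,135,4)
delta(p,u)
p,u=seat(2,41,24,110,4)
delta(p,u)
E
```

```text
t23.3 at [563.3   2.  318.3] tool shift [12.8 -1.8 -6.6] turn [ 0.1  0.1 -0.1] rows>=0.3 w61.9 F [ 1.1  0.4 -1.5] q [-0.05 -0.27  2.03  0.01  0.96 -1.61]
t23.3 at [563.3   2.  318.3] tool shift [37.7 -1.8 -4. ] turn [ 0.1  0.1 -0.1] rows>=0.9 w61.9 F [ 1.1  0.4 -1.5] q [-0.05 -0.27  2.03  0.01  0.96 -1.61]
```

play_rows(
  plan=[
    [6, -0.5, -2, 0, 0, 0],
    [10, -0.5, -2, 0, 0, 0],
    [10, -0.5, -1, 0, 0, 0],
    [10, 0, 1, 0, 0, 0],
    [10, 0, 1, 0, 0, 0],
    [10, 0, 1, 0, 0, 0],
    [10, 0, 1, 0, 0, 0],
    [10, 0, 1, 0, 0, 0],
    [6, 0, 1, 0, 0, 0],
    [0, 0, 0, 0, 0, 0],
  ],
)

```text
time_s: 24.17
tcp_pos: [596.5, -1.9, 228.8]
ee_rot: [0.0, 1.164, -0.021]
ft_force: [-0.2, -0.4, -2.4]
width: 61.6
```

```bash
python3 - <<'E'
from h import *
p,u=seat(2,41,24,0,4)
delta(p,u)
E
```

```text
t24.2 at [596.5  -1.9 228.8] tool shift [51.7  1.4 14.2] turn [-0.  -0.7  0. ] rows>=1.3 w61.6 F [-0.2 -0.4 -2.4] q [-0.05 -0.13  2.08  0.02  0.78 -1.61]
```

play_rows(
  plan=[
    [4, 0.5, 3, 0, -0.2, 0],
    [6, 0.5, 3, 0, -0.2, 0],
    [6, 0, 3, 0, -0.2, 0],
    [6, 0, 2, 0, 0, 0],
    [6, 0, 1, 0, 0, 0],
    [4, 0, 0.5, 0, 0, 0],
    [2, 0, 0, 0, 0, 0],
    [0, 0, 0, 0, 0, 0],
  ],
)

```text
time_s: 24.83
tcp_pos: [626.0, -1.2, 201.6]
ee_rot: [0.0, 1.149, -0.021]
ft_force: [-0.5, -0.8, -2.1]
width: 61.7
```

```bash
python3 - <<'E'
from h import *
p,u=seat(2,41,24,0,4)
delta(p,u)
E
```

```text
t24.8 at [626.   -1.2 201.6] tool shift [15.   0.1 -2.3] turn [-0.   0.1 -0. ] rows>=0.4 w61.7 F [-0.5 -0.8 -2.1] q [-0.05 -0.05  2.07  0.02  0.71 -1.61]
```

play_rows(
  plan=[
    [2, 0, 0, 0, 0, 0],
    [2.5, 0, -0.5, 0, 0, 0],
    [2.5, 0, -0.5, 0, 0, 0],
    [2, 0, 0, 0, 0, 0],
    [1.5, 0, 0, 0, 0, 0],
  ],
)

```text
time_s: 25.25
tcp_pos: [629.8, -1.3, 191.7]
ee_rot: [-0.0, 1.148, -0.021]
ft_force: [0.0, -0.6, -1.9]
width: 61.7
```

play_rows(
  plan=[
    [1.5, 0, 0, 0, 0, 0],
    [1, 0, 0, 0, 0, 0],
  ],
)

```text
time_s: 25.42
tcp_pos: [630.8, -1.3, 189.1]
ee_rot: [0.0, 1.148, -0.021]
ft_force: [0.2, 0.6, -1.9]
width: 62.2
```

play_rows(
  plan=[
    [1, 0, 0, 0, 0, 0],
    [1, 0, 0, 0, 0, 0],
  ],
)

```text
time_s: 25.58
tcp_pos: [631.4, -1.3, 188.1]
ee_rot: [-0.0, 1.148, -0.021]
ft_force: [-11.0, -1.0, 9.4]
width: 61.9
```

Contact. Release and retreat.

play_rows(
  plan=[
    [-0.3, 0, 0, 0, 0, 0],
    [0, 0, 0, 0, 0, 0],
    [0, 0, 0, 0, 0, 0],
    [0, 0, 0, 0, 0, 0],
  ],
  hand=74,
)

```text
time_s: 25.92
tcp_pos: [633.2, -1.4, 191.0]
ee_rot: [-0.0, 1.143, -0.021]
ft_force: [0.0, 0.8, -0.4]
width: 74.1
```

play_rows(
  plan=[
    [-4, 0, 0, 0, 0, 0],
    [-10, 0, 0, 0, 0, 0],
    [-20, 0, 0, 0, 0, 0],
    [-30, 0, 0, 0, 0, 0],
    [-30, 0, 0, 0, 0, 0],
    [-30, 0, 0, 0, 0, 0],
    [-10, 0, 0, 0, 0, 0],
  ],
)

```text
time_s: 26.5
tcp_pos: [573.0, -0.1, 315.9]
ee_rot: [0.0, 1.151, -0.021]
ft_force: [-0.3, 0.3, 0.9]
width: 74.2
```

```bash
python3 - <<'E'
from h import *
p=[432.7,271.2,170]
delta(p,tool(0,-1.2));rows(p,tool(0,-1.2),12)
E
```

```text
t26.5 at [ 5.730e+02 -1.000e-01  3.159e+02] tool shift [  73.7  268.3 -192.8] turn [-0.  24.1 -0. ] rows>=6.7 w74.2 F [-0.3  0.3  0.9] q [-0.05 -0.24  2.02  0.02  0.95 -1.61]
12 rows: [[6.1, 22.4, -16.1, -0.0, 2.0, -0.0], [6.7, 22.4, -15.8, -0.0, 2.0, -0.0], [7.3, 22.4, -15.6, -0.0, 2.0, -0.0], [7.8, 22.4, -15.3, -0.0, 2.0, -0.0], [8.3, 22.4, -15.0, -0.0, 2.0, -0.0], [8.8, 22.4, -14.7, -0.0, 2.0, -0.0], [9.4, 22.4, -14.4, -0.0, 2.0, -0.0], [9.9, 22.4, -14.1, -0.0, 2.0, -0.0], [10.3, 22.4, -13.7, -0.0, 2.0, -0.0], [10.8, 22.4, -13.4, -0.0, 2.0, -0.0], [11.3, 22.4, -13.0, -0.0, 2.0, -0.0], [11.7, 22.4, -12.6, -0.0, 2.0, -0.0]]
```

play_rows(
  plan=[
    [0, 15, -15, 0, 2.5, 0],
    [3, 22, -20, 0, 2.5, 0],
    [5, 27, -20, 0, 2.5, 0],
    [6, 28, -20, 0, 2.5, 0],
    [8, 28, -18, 0, 2.5, 0],
    [10, 28, -18, 0, 2.5, 0],
    [12, 27, -14, 0, 2, 0],
    [12, 24, -10, 0, 2, 0],
    [8, 15, -6, 0, 1, 0],
    [0, 0, 0, 0, 0, 0],
  ],
  hand=85,
)

```text
time_s: 27.33
tcp_pos: [453.9, 223.7, 221.6]
ee_rot: [-0.007, 1.492, -0.035]
ft_force: [-0.2, -0.3, -0.2]
width: 84.8
```

```bash
python3 - <<'E'
from h import *
p=[432.7,271.2,130]
delta(p,tool(0,-1.2))
E
```

```text
t27.3 at [453.9 223.7 221.6] tool shift [ 89.5  47.  -29.6] turn [-0.4  4.5  0. ] rows>=2.2 w84.8 F [-0.2 -0.3 -0.2] q [ 0.43 -0.1   2.02 -0.04  1.16 -1.1 ]
```

play_rows(
  plan=[
    [4, 6, -4, 0, 0.7, 0],
    [8, 10, -6, -0.1, 0.9, 0],
    [12, 10, -6, -0.1, 0.9, 0],
    [14, 8, -5, -0.1, 0.8, 0],
    [14, 5, -4, 0, 0.4, 0],
    [10, 2, -2, 0, 0.2, 0],
    [6, 0, -1, 0, 0, 0],
    [2, 0, 0, 0, 0, 0],
    [0, 0, 0, 0, 0, 0],
  ],
)

```text
time_s: 28.08
tcp_pos: [426.8, 266.6, 141.8]
ee_rot: [-0.763, 1.566, -0.786]
ft_force: [-0.9, 0.5, 0.4]
width: 85.3
```

```bash
python3 - <<'E'
from h import *
p=[432.7,271.2,37]
delta(p,tool(0,-1.2))
E
```

```text
t28.1 at [426.8 266.6 141.8] tool shift [104.8   5.1   5.5] turn [-0.1  0.2  0.2] rows>=2.6 w85.3 F [-0.9  0.5  0.4] q [ 0.51  0.01  2.06 -0.01  1.07 -1.03]
```

play_rows(
  plan=[
    [8, 2, 0, 0, 0.1, 0],
    [13, 2, 0, 0, 0.1, 0.1],
    [15, 1, 0, 0, 0, 0],
    [15, 0, 0, 0, 0, 0],
    [15, 0, 0, 0, 0, 0],
    [12, 0, 0, 0, 0, 0],
    [9, 0, 0, 0, 0, 0],
    [6, 0, 0, 0, 0, 0],
    [3, 0, 0, 0, 0, 0],
    [0, 0, 0, 0, 0, 0],
  ],
)

```text
time_s: 28.92
tcp_pos: [433.3, 272.8, 44.7]
ee_rot: [0.398, 1.559, 0.371]
ft_force: [-1.2, 0.5, -0.2]
width: 85.3
```

```bash
python3 - <<'E'
from h import *
p=[432.7,271.2,38]
delta(p,tool(0,-1.2))
E
```

```text
t28.9 at [433.3 272.8  44.7] tool shift [ 6.7 -1.7 -0.6] turn [-0.3  0.6 -0.3] rows>=0.2 w85.3 F [-1.2  0.5 -0.2] q [ 0.51  0.15  2.12 -0.    0.86 -1.03]
```

play_rows(
  plan=[
    [2, -0.5, 0, -0.1, 0.2, -0.1],
    [2, -0.5, 0, -0.1, 0.2, -0.1],
    [1, 0, 0, 0, 0, 0],
    [0, 0, 0, 0, 0, 0],
  ],
)

```text
time_s: 29.25
tcp_pos: [435.1, 272.6, 41.3]
ee_rot: [0.384, 1.563, 0.361]
ft_force: [0.0, -0.3, -1.0]
width: 84.7
```

play_rows(
  plan=[
    [0, 0, 0, 0, 0, 0],
    [0, 0, 0, 0, 0, 0],
    [0, 0, 0, 0, 0, 0],
    [0, 0, 0, 0, 0, 0],
    [0, 0, 0, 0, 0, 0],
    [0, 0, 0, 0, 0, 0],
  ],
  hand=55,
)

```text
time_s: 29.75
tcp_pos: [435.9, 273.0, 42.5]
ee_rot: [0.392, 1.561, 0.369]
ft_force: [0.1, -0.3, 0.2]
width: 61.4
```

play_rows(
  plan=[
    [-8, 0, 0, 0, 0, 0],
    [-20, 0, 0, 0, 0, 0],
    [-30, 0, 0, 0, 0, 0],
    [-35, 0, 0, 0, 0, 0],
    [-35, 0, 0, 0, 0, 0],
    [-30, 0, 0, 0, 0, 0],
    [-25, 0, 0, 0, 0, 0],
    [-10, 0, 0, 0, 0, 0],
  ],
)

```text
time_s: 30.42
tcp_pos: [427.3, 268.8, 238.1]
ee_rot: [-2.521, 1.561, -2.544]
ft_force: [0.0, -0.6, -2.3]
width: 61.6
```

```bash
python3 - <<'E'
from h import *
p,u=seat(3,39,24,135,1)
delta(p,u);rows(p,u,10)
E
```

```text
t30.4 at [427.3 268.8 238.1] tool shift [ -62.9 -176.4  138.6] turn [ -0.  -24.5   0.4] rows>=4.4 w61.6 F [ 0.  -0.6 -2.3] q [ 0.51 -0.06  1.95 -0.    1.27 -1.03]
10 rows: [[-6.3, -17.6, 13.9, -0.0, -2.4, 0.0], [-5.7, -17.6, 14.1, -0.0, -2.4, 0.0], [-5.1, -17.6, 14.3, -0.0, -2.4, 0.0], [-4.5, -17.6, 14.6, -0.0, -2.4, 0.0], [-3.9, -17.6, 14.7, -0.0, -2.4, 0.0], [-3.3, -17.6, 14.9, -0.0, -2.4, 0.0], [-2.6, -17.6, 15.0, -0.0, -2.4, 0.0], [-2.0, -17.6, 15.1, -0.0, -2.4, 0.0], [-1.4, -17.6, 15.2, -0.0, -2.4, 0.0], [-0.7, -17.6, 15.2, -0.0, -2.4, 0.0]]
```

play_rows(
  plan=[
    [-14, -12, 3, 0, -1.5, 0],
    [-12, -18, 8, 0, -2.5, 0],
    [-10, -21, 13, 0, -3, 0],
    [-6, -21, 17, 0, -3, 0],
    [-3, -21, 19, 0, -3, 0],
    [0, -21, 20, 0, -3, 0],
    [0, -20, 20, 0, -3, 0],
    [0, -15, 14, 0, -2, 0],
    [0, -8, 7, 0, -1, 0],
    [0, 0, 0, 0, 0, 0],
  ],
)

```text
time_s: 31.25
tcp_pos: [539.2, 103.5, 306.4]
ee_rot: [-0.021, 1.186, -0.039]
ft_force: [-0.2, -0.2, -1.9]
width: 61.5
```

```bash
python3 - <<'E'
from h import *
p,u=seat(3,42.5,24,130,3)
delta(p,u)
E
```

```text
t31.2 at [539.2 103.5 306.4] tool shift [ 15.4 -13.4  22.2] turn [ 0.2 -2.   0.4] rows>=0.6 w61.5 F [-0.2 -0.2 -1.9] q [ 0.2  -0.26  2.04 -0.11  0.99 -1.31]
```

play_rows(
  plan=[
    [2, -3, 4, 0, -0.5, 0.1],
    [2, -3, 5, 0, -0.5, 0.1],
    [2, -3, 5, 0.1, -0.4, 0.1],
    [2, -2, 3, 0, -0.2, 0],
    [0, -1, 2, 0, 0, 0],
    [0, 0, 0, 0, 0, 0],
  ],
)

```text
time_s: 31.75
tcp_pos: [558.8, 92.6, 301.8]
ee_rot: [-0.002, 1.166, -0.019]
ft_force: [-0.4, 0.0, -1.7]
width: 61.5
```

```bash
python3 - <<'E'
from h import *
for s in(130,6):
    p,u=seat(3,42.5,24,s,3)
    delta(p,u)
E
```

```text
t31.8 at [558.8  92.6 301.8] tool shift [ 3.8 -2.9  5.6] turn [ 0.2 -0.8 -0.1] rows>=0.1 w61.5 F [-0.4  0.  -1.7] q [ 0.16 -0.24  2.03 -0.09  0.95 -1.35]
t31.8 at [558.8  92.6 301.8] tool shift [126.9  -3.1  20.2] turn [ 0.2 -0.8 -0.1] rows>=3.2 w61.5 F [-0.4  0.  -1.7] q [ 0.16 -0.24  2.03 -0.09  0.95 -1.35]
```

play_rows(
  plan=[
    [6, -1, 4, 0, -0.3, 0],
    [9, -1, 4, 0.1, -0.3, 0],
    [9, -0.5, 3, 0, -0.1, 0],
    [9, 0, 2, 0, 0, 0],
    [9, 0, 2, 0, 0, 0],
    [9, 0, 2, 0, 0, 0],
    [9, 0, 1.5, 0, 0, 0],
    [9, 0, 1.5, 0, 0, 0],
    [5, 0, 0.5, 0, 0, 0],
    [0, 0, 0, 0, 0, 0],
  ],
)

```text
time_s: 32.58
tcp_pos: [612.0, 89.8, 233.3]
ee_rot: [-0.0, 1.157, -0.018]
ft_force: [-0.5, 0.2, -2.1]
width: 61.1
```

```bash
python3 - <<'E'
from h import *
p,u=seat(3,42.5,24,0,3)
delta(p,u)
E
```

```text
t32.6 at [612.   89.8 233.3] tool shift [48.8 -1.3 -1.5] turn [ 0.2 -0.3 -0.1] rows>=1.2 w61.1 F [-0.5  0.2 -2.1] q [ 0.14 -0.09  2.04 -0.09  0.79 -1.36]
```

play_rows(
  plan=[
    [4, -0.4, 0, 0, 0, 0],
    [6, -0.4, 0, 0, 0, 0],
    [6, 0, 0, 0, 0, 0],
    [6, 0, 0, 0, 0, 0],
    [6, 0, 0, 0, 0, 0],
    [3, 0, 0, 0, 0, 0],
    [1, 0, 0, 0, 0, 0],
    [0, 0, 0, 0, 0, 0],
  ],
)

```text
time_s: 33.25
tcp_pos: [626.4, 88.8, 201.4]
ee_rot: [0.0, 1.156, -0.017]
ft_force: [-0.3, -0.2, -2.6]
width: 61.4
```

play_rows(
  plan=[
    [1.5, 0, 0, 0, 0, 0],
    [2, 0, 0, 0, 0, 0],
    [1.5, 0, 0, 0, 0, 0],
    [1, 0, 0, 0, 0, 0],
  ],
)

```text
time_s: 33.58
tcp_pos: [629.6, 88.9, 196.6]
ee_rot: [0.001, 1.154, -0.017]
ft_force: [0.5, 0.4, -1.9]
width: 61.4
```

```bash
python3 - <<'E'
from h import *
p,u=seat(3,42.5,24,0,3)
delta(p,u)
E
```

```text
t33.6 at [629.6  88.9 196.6] tool shift [ 8.2 -0.6 -2.8] turn [ 0.2 -0.1 -0.1] rows>=0.2 w61.4 F [ 0.5  0.4 -1.9] q [ 0.13 -0.02  2.05 -0.09  0.71 -1.36]
```

play_rows(
  plan=[
    [1.5, 0, -0.5, 0, 0, 0],
    [2, 0, -0.5, 0, 0, 0],
    [1, 0, 0, 0, 0, 0],
  ],
)

```text
time_s: 33.83
tcp_pos: [630.8, 88.9, 192.2]
ee_rot: [0.001, 1.153, -0.016]
ft_force: [-0.5, 0.2, -2.4]
width: 61.6
```

play_rows(
  plan=[
    [1, 0, 0, 0, 0, 0],
    [1, 0, 0, 0, 0, 0],
  ],
)

```text
time_s: 34.0
tcp_pos: [631.7, 88.9, 190.2]
ee_rot: [0.001, 1.153, -0.016]
ft_force: [-0.3, 1.0, -2.2]
width: 61.4
```

play_rows(
  plan=[
    [1, 0, 0, 0, 0, 0],
    [1, 0, 0, 0, 0, 0],
  ],
)

```text
time_s: 34.17
tcp_pos: [632.2, 88.9, 189.3]
ee_rot: [0.001, 1.154, -0.017]
ft_force: [-10.7, -0.1, 8.7]
width: 61.7
```

Contact. Release and retreat.

play_rows(
  plan=[
    [-0.3, 0, 0, 0, 0, 0],
    [0, 0, 0, 0, 0, 0],
    [0, 0, 0, 0, 0, 0],
    [0, 0, 0, 0, 0, 0],
  ],
  hand=74,
)

```text
time_s: 34.5
tcp_pos: [634.6, 89.3, 192.9]
ee_rot: [0.003, 1.147, -0.014]
ft_force: [-0.4, 0.6, -0.2]
width: 73.7
```

play_rows(
  plan=[
    [-4, 0, 0, 0, 0, 0],
    [-10, 0, 0, 0, 0, 0],
    [-20, 0, 0, 0, 0, 0],
    [-30, 0, 0, 0, 0, 0],
    [-30, 0, 0, 0, 0, 0],
    [-30, 0, 0, 0, 0, 0],
    [-10, 0, 0, 0, 0, 0],
  ],
)

```text
time_s: 35.08
tcp_pos: [575.1, 89.6, 318.5]
ee_rot: [0.001, 1.154, -0.017]
ft_force: [0.6, 0.2, 0.4]
width: 74.4
```

play_rows(
  plan=[
    [0, 6, -10, 2, 1, 0],
    [0, 14, -25, 4, 2, 0],
    [0, 18, -30, 6, 2.5, 0],
    [0, 20, -35, 7, 3, 0],
    [0, 20, -35, 7, 3, 0],
    [0, 10, -25, 4, 2, 0],
    [0, 0, 0, 0, 0, 0],
  ],
)

```text
time_s: 35.67
tcp_pos: [444.9, 214.3, 282.9]
ee_rot: [0.803, 1.353, 0.267]
ft_force: [0.4, -0.1, 0.8]
width: 74.4
```

```bash
python3 - <<'E'
from h import *
delta([603,268,280],tool(0,-91.2))
t=shot("top","t5");s=shot("side","s5")
cv2.imwrite("pics/c5.png",np.hstack([cv2.resize(t[110:280,190:410],(440,340),interpolation=cv2.INTER_CUBIC),cv2.resize(s[90:350,270:450],(235,340),interpolation=cv2.INTER_CUBIC)]))
E
```

```text
t35.7 at [444.9 214.3 282.9] tool shift [ 38.9 123.7 105.3] turn [ 60.2   3.1 -12.7] rows>=8.8 w74.4 F [ 0.4 -0.1  0.8] q [ 0.42 -0.26  2.05 -0.04  1.14 -0.6 ]
```

View pics/c5.png

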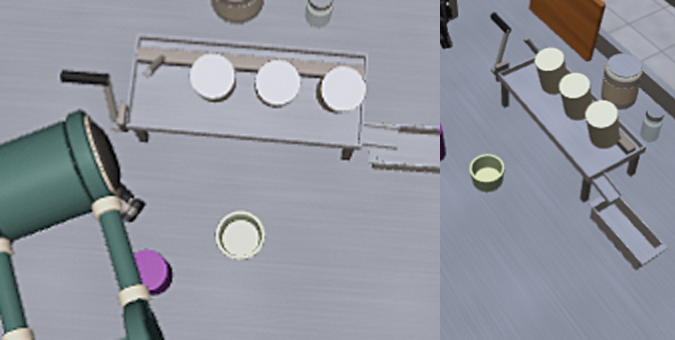

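Three cups hang at (213,77), (278,82) and (343,88), the lever is at rest, the pan is under the spout. Now I move over the lever handle and check the pan numerically.

```bash
python3 - <<'E'
from h import *
c=[onz("side",p,42).round(0)[:2].tolist() for p in[(397.1,237.6),(443.1,278.9),(424.7,293.4),(384.9,249.8)]];print("pan corners",c,np.mean(c,0))
rows([595,268,285],tool(0,-91.2),10)
E
```

```text
pan corners [[596.0, -153.0], [614.0, -319.0], [547.0, -324.0], [543.0, -166.0]] [ 575.  -240.5]
10 rows: [[3.3, 12.1, 9.7, 6.0, 0.3, -1.3], [3.0, 13.1, 8.4, 6.0, 0.3, -1.3], [2.6, 14.0, 7.0, 6.0, 0.3, -1.3], [2.3, 14.7, 5.5, 6.0, 0.3, -1.3], [1.9, 15.2, 3.9, 6.0, 0.3, -1.3], [1.5, 15.6, 2.3, 6.0, 0.3, -1.3], [1.2, 15.8, 0.6, 6.0, 0.3, -1.3], [0.8, 15.8, -1.0, 6.0, 0.3, -1.3], [0.5, 15.6, -2.7, 6.0, 0.3, -1.3], [0.2, 15.2, -4.3, 6.0, 0.3, -1.3]]
```

play_rows(
  plan=[
    [2, 10, 8, 5, 0.2, -1],
    [2, 12, 8, 6, 0.3, -1.3],
    [2, 13, 7, 6, 0.3, -1.3],
    [2, 14, 5, 6, 0.3, -1.3],
    [2, 14, 4, 6, 0.3, -1.3],
    [1, 14, 2, 6, 0.3, -1.3],
    [1, 14, 1, 6, 0.3, -1.3],
    [1, 14, -1, 6, 0.2, -1.2],
    [0, 8, -2, 3, 0.1, -0.5],
    [0, 0, 0, 0, 0, 0],
  ],
  hand=50,
)

```text
time_s: 36.6
tcp_pos: [576.7, 245.9, 288.2]
ee_rot: [1.049, 1.515, -0.402]
ft_force: [-0.2, -0.6, 0.1]
width: 50.2
```

```bash
python3 - <<'E'
from h import *
delta([603.5,268,260],tool(0,-91.2))
rows([603.5,268,260],tool(0,-91.2),4)
E
```

```text
t36.6 at [576.7 245.9 288.2] tool shift [ 29.   27.9 -19.5] turn [ 8.1  1.4 -2.9] rows>=1.2 w50.2 F [-0.2 -0.6  0.1] q [ 0.39  0.12  1.67 -0.04  1.31  0.27]
4 rows: [[7.3, 7.0, -4.9, 2.0, 0.3, -0.7], [7.2, 6.9, -5.1, 2.0, 0.3, -0.7], [7.1, 6.8, -5.3, 2.0, 0.3, -0.7], [7.1, 6.7, -5.5, 2.0, 0.3, -0.7]]
```

play_rows(
  plan=[
    [5, 5, -4, 1.5, 0.3, -0.5],
    [6, 6, -5, 2, 0.3, -0.7],
    [6, 6, -5, 2, 0.3, -0.7],
    [5, 5, -3, 1, 0.2, -0.4],
    [2, 2, -1, 0.5, 0, -0.1],
    [0, 0, 0, 0, 0, 0],
  ],
)

```text
time_s: 37.1
tcp_pos: [603.2, 261.3, 262.0]
ee_rot: [0.92, 1.561, -0.657]
ft_force: [-1.3, 0.6, -0.6]
width: 49.8
```

```bash
python3 - <<'E'
from h import *
delta([603.5,268,182],tool(0,-91.2))
t=shot("top","t6");s=shot("side","s6")
cv2.imwrite("pics/c6.png",np.hstack([cv2.resize(t[110:190,200:300],(425,340),interpolation=cv2.INTER_CUBIC),cv2.resize(s[70:170,270:380],(374,340),interpolation=cv2.INTER_CUBIC)]))
E
```

```text
t37.1 at [603.2 261.3 262. ] tool shift [80.  -0.4 -7.2] turn [ 0.8  0.3 -0.4] rows>=2.0 w49.8 F [-1.3  0.6 -0.6] q [ 0.38  0.21  1.61 -0.01  1.31  0.38]
```

View pics/c6.png

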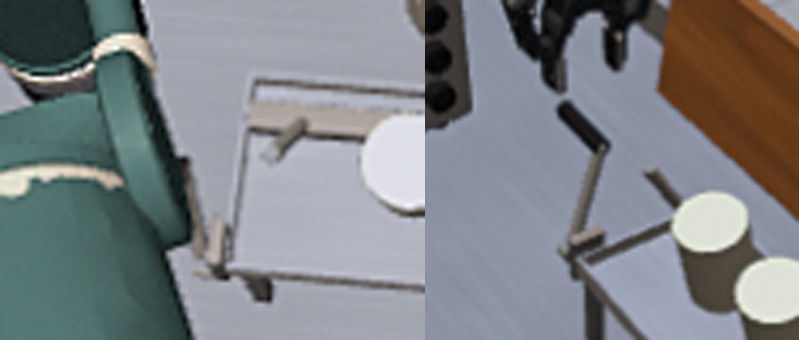

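The fingers straddle the handle line, with tips at (555,80) and (617,60) in the side panel and the handle at (582,127). I descend slowly.

play_rows(
  plan=[
    [6, 0, -2, 0.2, 0.1, -0.1],
    [10, 0, -2, 0.3, 0.1, -0.1],
    [10, 0, -1, 0.2, 0, -0.1],
    [10, 0, 0, 0, 0, 0],
    [10, 0, 0, 0, 0, 0],
    [8, 0, 0, 0, 0, 0],
    [6, 0, 0, 0, 0, 0],
    [3, 0, 0, 0, 0, 0],
    [0, 0, 0, 0, 0, 0],
  ],
)

```text
time_s: 37.95
tcp_pos: [601.0, 266.3, 192.9]
ee_rot: [0.692, 1.568, -0.896]
ft_force: [-0.5, -0.4, -0.1]
width: 50.1
```

```bash
python3 - <<'E'
from h import *
delta([603.5,268,182],tool(0,-91.2))
E
```

```text
t38.0 at [601.  266.3 192.9] tool shift [11.   2.5 -1.7] turn [ 0.2  0.1 -0.1] rows>=0.3 w50.1 F [-0.5 -0.4 -0.1] q [ 0.38  0.26  1.69 -0.    1.2   0.4 ]
```

play_rows(
  plan=[
    [3, 0.7, 0, 0, 0, 0],
    [4, 1, 0, 0, 0, 0],
    [2, 0.5, 0, 0, 0, 0],
    [0, 0, 0, 0, 0, 0],
  ],
)

```text
time_s: 38.28
tcp_pos: [604.0, 266.4, 183.7]
ee_rot: [1.021, 1.567, -0.566]
ft_force: [-0.4, 0.4, -1.0]
width: 49.8
```

play_rows(
  plan=[
    [0, 0, 0, 0, 0, 0],
    [0, 0, 0, 0, 0, 0],
    [0, 0, 0, 0, 0, 0],
    [0, 0, 0, 0, 0, 0],
  ],
  hand=27,
  grip_force=20,
)

```text
time_s: 38.62
tcp_pos: [604.9, 266.7, 184.9]
ee_rot: [1.381, 1.566, -0.206]
ft_force: [0.3, 0.1, 0.4]
width: 26.7
```

play_rows(
  plan=[
    [-1, -3, 0, 0, 0, 0],
    [-1.5, -5, 0, 0, 0, 0],
    [-1.2, -5, 0, 0, 0, 0],
    [-1, -5, 0, 0, 0, 0],
    [-0.7, -5, 0, 0, 0, 0],
    [-0.4, -5, 0, 0, 0, 0],
    [0, -5, 0, 0, 0, 0],
    [0.2, -5, 0, 0, 0, 0],
    [0.5, -4, 0, 0, 0, 0],
    [0, 0, 0, 0, 0, 0],
  ],
)

```text
time_s: 39.45
tcp_pos: [564.3, 267.5, 194.7]
ee_rot: [1.651, 1.55, 0.063]
ft_force: [3.3, 0.3, -1.9]
width: 27.2
```

```bash
python3 - <<'E'
from h import *
delta([604.9-96-4,266.5,168],tool(0,-91.2))
E
```

```text
t39.5 at [564.3 267.5 194.7] tool shift [ 25.4 -59.9   2.1] turn [ 0.2 -0.1 -1.2] rows>=1.5 w27.2 F [ 3.3  0.3 -1.9] q [ 0.41  0.18  1.77 -0.01  1.17  0.43]
```

play_rows(
  plan=[
    [2, -4, 0, 0, 0, -0.2],
    [2.5, -5, 0, 0, 0, -0.2],
    [2.5, -5, 0, 0, 0, -0.2],
    [2.5, -5, 0, 0, 0, -0.2],
    [2.5, -5, 0, 0, 0, -0.2],
    [2.5, -5, 0, 0, 0, -0.1],
    [3, -5, 0, 0, 0, 0],
    [3, -5, 0, 0, 0, 0],
    [2.5, -4, 0, 0, 0, 0],
    [0, 0, 0, 0, 0, 0],
  ],
)

```text
time_s: 40.28
tcp_pos: [525.2, 270.8, 176.1]
ee_rot: [2.035, 1.552, 0.447]
ft_force: [6.1, -0.5, 0.8]
width: 27.0
```

```bash
python3 - <<'E'
from h import *
delta([604.9-96-4,266.5,168],tool(0,-91.2))
E
```

```text
t40.3 at [525.2 270.8 176.1] tool shift [  7.7 -20.4   4.7] turn [ 0.2 -0.5 -1. ] rows>=0.5 w27.0 F [ 6.1 -0.5  0.8] q [0.43 0.13 1.86 0.   1.13 0.45]
```

play_rows(
  plan=[
    [1.5, -4, 1, 0, 0, -0.2],
    [2.5, -4, 1, 0, 0, -0.2],
    [2.5, -4, 1, 0, 0, -0.1],
    [2, -4, 0, 0, 0, 0],
    [1, -3, 0, 0, 0, 0],
  ],
)

```text
time_s: 40.7
tcp_pos: [510.6, 270.7, 168.9]
ee_rot: [2.222, 1.547, 0.634]
ft_force: [8.5, -0.8, -1.9]
width: 26.8
```

play_rows(
  plan=[
    [1, -3, 0, 0, 0, 0],
    [1, -3, 0, 0, 0, 0],
    [1, -3, 0, 0, 0, 0],
  ],
)

```text
time_s: 40.95
tcp_pos: [505.0, 270.8, 165.6]
ee_rot: [2.088, 1.54, 0.5]
ft_force: [11.4, -1.7, 2.3]
width: 27.2
```

play_rows(
  plan=[
    [1, -3, 0, 0, 0, 0],
    [1, -3, 0, 0, 0, 0],
    [1, -3, 0, 0, 0, 0],
  ],
)

```text
time_s: 41.2
tcp_pos: [505.6, 270.9, 165.4]
ee_rot: [1.913, 1.52, 0.326]
ft_force: [11.7, -1.4, 1.1]
width: 26.9
```

play_rows(
  plan=[
    [1, -6, 0, 0, 0, 0],
    [1, -6, 0, 0, 0, 0],
    [1, -6, 0, 0, 0, 0],
  ],
)

```text
time_s: 41.45
tcp_pos: [505.9, 271.0, 164.9]
ee_rot: [1.804, 1.482, 0.218]
ft_force: [23.4, -1.7, -6.8]
width: 27.0
```

```bash
python3 - <<'E'
from h import *
delta([505,266.5,165],tool(0,-91.2))
s=shot("side","s7");t=shot("top","t7")
cv2.imwrite("pics/c7.png",np.hstack([cv2.resize(s[80:170,260:380],(520,390),interpolation=cv2.INTER_CUBIC),cv2.resize(s[90:350,330:450],(180,390),interpolation=cv2.INTER_CUBIC)]))
E
```

```text
t41.5 at [505.9 271.  164.9] tool shift [-0.3 -0.8  4.5] turn [ 0.3 -1.2 -5. ] rows>=0.7 w27.0 F [23.4 -1.7 -6.8] q [ 0.46  0.07  1.96 -0.03  1.03  0.49]
```

View pics/c7.png

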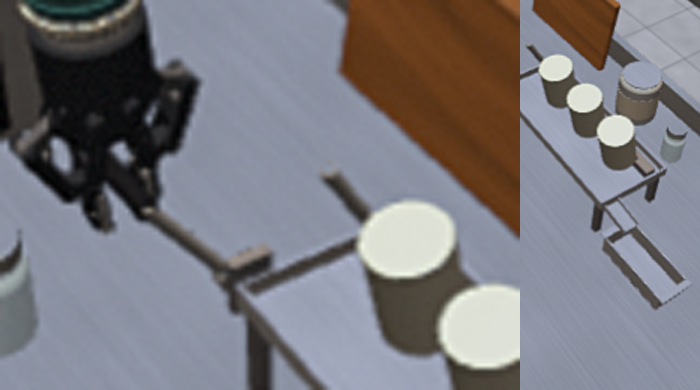

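The lever is against its stop: 23 N and no further motion. The cups hang and the pan is in place. Now I ease it back in small steps.

play_rows(
  plan=[
    [0, 0.5, 0, 0, 0, 0],
    [-0.5, 1.5, 0, 0, 0, -0.2],
    [-1, 2, 0, 0, 0, -0.2],
    [-1.3, 2, 0, 0, 0, -0.2],
    [-1.3, 2, 0, 0, 0, -0.2],
    [-1.3, 2, 0, 0, 0, -0.2],
    [-1.2, 2, 0, 0, 0, -0.2],
    [-1.2, 2, 0, 0, 0, -0.2],
    [-1.2, 2, 0, 0, 0, -0.2],
    [-1.2, 2, 0, 0, 0, -0.2],
  ],
)

```text
time_s: 42.38
tcp_pos: [526.0, 270.5, 173.6]
ee_rot: [1.949, 1.512, 0.362]
ft_force: [5.2, 0.3, 1.2]
width: 27.0
```

play_rows(
  plan=[
    [-1.2, 2.5, 0, 0, 0, -0.2],
    [-1.2, 2.5, 0, 0, 0, -0.2],
    [-1.2, 2.5, 0, 0, 0, -0.2],
    [-1.1, 2.5, 0, 0, 0, -0.2],
    [-1.1, 2.5, 0, 0, 0, -0.2],
    [-1.1, 2.5, 0, 0, 0, -0.2],
    [-1, 2.5, 0, 0, 0, -0.2],
    [-1, 2.5, 0, 0, 0, -0.2],
    [-1, 2.5, 0, 0, 0, 0],
    [-1, 2.5, 0, 0, 0, 0],
  ],
)

```text
time_s: 43.22
tcp_pos: [548.2, 269.4, 180.2]
ee_rot: [2.616, 1.549, 1.029]
ft_force: [3.7, 0.9, -1.2]
width: 27.1
```

```bash
python3 - <<'E'
from h import *
delta([602,266.5,184],tool(0,-91.2))
x=now()[1][0]-505
th=np.arcsin((-63+x)/110);print("dz from stop",110*np.cos(th)-90,"remaining",96-x)
E
```

```text
t43.2 at [548.2 269.4 180.2] tool shift [-3.3 53.9  2. ] turn [ 0.3 -1.1 -0.6] rows>=1.3 w27.1 F [ 3.7  0.9 -1.2] q [0.41 0.17 1.82 0.01 1.14 0.42]
dz from stop 18.197585546137432 remaining 52.831350987420706
```

play_rows(
  plan=[
    [-0.5, 2.5, 0, 0, 0, 0],
    [-0.4, 2.5, 0, 0, 0, 0],
    [-0.3, 2.5, 0, 0, 0, 0],
    [-0.2, 2.5, 0, 0, 0, 0],
    [0, 2.5, 0, 0, 0, 0],
    [0, 2.5, 0, 0, 0, 0],
    [0, 2.5, 0, 0, 0, 0],
    [0, 2.5, 0, 0, 0, 0],
    [0, 2.5, 0, 0, 0, 0],
    [0, 2.5, 0, 0, 0, 0],
  ],
)

```text
time_s: 44.05
tcp_pos: [573.6, 268.3, 181.6]
ee_rot: [2.788, 1.552, 1.202]
ft_force: [2.9, -0.2, -1.4]
width: 27.2
```

play_rows(
  plan=[
    [0, 2, 0, 0, 0, 0],
    [0.2, 2, 0, 0, 0, 0],
    [0.2, 2, 0, 0, 0, 0],
    [0.3, 2, 0, 0, 0, 0],
    [0.3, 2, 0, 0, 0, 0],
    [0.3, 2, 0, 0, 0, 0],
    [0.3, 2, 0, 0, 0, 0],
    [0.3, 2, 0, 0, 0, 0],
    [0.3, 2, 0, 0, 0, 0],
  ],
)

```text
time_s: 44.8
tcp_pos: [592.6, 267.9, 179.1]
ee_rot: [2.908, 1.554, 1.322]
ft_force: [1.3, 0.4, -0.5]
width: 26.9
```

play_rows(
  plan=[
    [0.3, 1.5, 0, 0, 0, 0],
    [0.3, 1.5, 0, 0, 0, 0],
    [0.3, 1.5, 0, 0, 0, 0],
    [0.2, 1, 0, 0, 0, 0],
    [0.2, 1, 0, 0, 0, 0],
    [0.2, 1, 0, 0, 0, 0],
    [0, 1, 0, 0, 0, 0],
    [0, 1, 0, 0, 0, 0],
    [0, 0.5, 0, 0, 0, 0],
  ],
)

```text
time_s: 45.55
tcp_pos: [602.7, 267.9, 177.4]
ee_rot: [3.055, 1.554, 1.469]
ft_force: [-0.2, -0.3, -0.1]
width: 26.9
```

play_rows(
  plan=[
    [0, 0.5, 0, 0, 0, 0],
    [0, 0.5, 0, 0, 0, 0],
    [0, 0.5, 0, 0, 0, 0],
    [0, 0, 0, 0, 0, 0],
  ],
)

```text
time_s: 45.88
tcp_pos: [604.2, 268.0, 177.6]
ee_rot: [3.07, 1.554, 1.485]
ft_force: [0.7, 0.5, 0.2]
width: 27.1
```

The force is zero, so the lever is at rest. Open a little, then lift straight up and move clear.

play_rows(
  plan=[
    [0, 0, 0, 0, 0, 0],
    [0, 0, 0, 0, 0, 0],
    [0, 0, 0, 0, 0, 0],
  ],
  hand=45,
)

```text
time_s: 46.13
tcp_pos: [604.2, 268.0, 177.6]
ee_rot: [3.08, 1.554, 1.495]
ft_force: [0.6, -0.7, -0.5]
width: 45.0
```

play_rows(
  plan=[
    [-5, 0, 0, 0, 0, 0],
    [-10, 0, 0, 0, 0, 0],
    [-15, 0, 0, 0, 0, 0],
    [-20, 0, 0, 0, 0, 0],
    [-25, 0, 0, 0, 0, 0],
    [-25, 0, 0, 0, 0, 0],
    [0, -20, 0, 0, 0, 0],
    [0, -40, 0, 0, 0, 0],
    [0, -40, 0, 0, 0, 0],
    [0, -40, 0, 0, 0, 0],
  ],
)

```text
time_s: 46.97
tcp_pos: [467.8, 268.1, 289.2]
ee_rot: [2.701, 1.549, 1.11]
ft_force: [0.7, -0.2, 1.1]
width: 45.2
```

play_rows(
  plan=[
    [0, -30, 0, 0, 0, 0],
    [0, -15, 0, 0, 0, 0],
    [0, 0, 0, 0, 0, 0],
  ],
)

```text
time_s: 47.22
tcp_pos: [414.8, 269.0, 293.2]
ee_rot: [2.687, 1.545, 1.098]
ft_force: [0.1, -0.2, 1.4]
width: 44.8
```

```bash
python3 - <<'E'
from h import *
delta([400,268,280],tool(0,-91.2))
t=shot("top","t8");s=shot("side","s8")
cv2.imwrite("pics/c8.png",np.hstack([cv2.resize(t[100:290,160:480],(480,285),interpolation=cv2.INTER_CUBIC),cv2.resize(s[80:365,190:470],(316,322),interpolation=cv2.INTER_CUBIC)[:285]]))
E
```

```text
t47.2 at [414.8 269.  293.2] tool shift [ 13.  -15.    1.6] turn [ 0.2 -1.3 -0.6] rows>=0.4 w44.8 F [ 0.1 -0.2  1.4] q [ 0.52 -0.13  1.91  0.01  1.34  0.53]
```

View pics/c8.png

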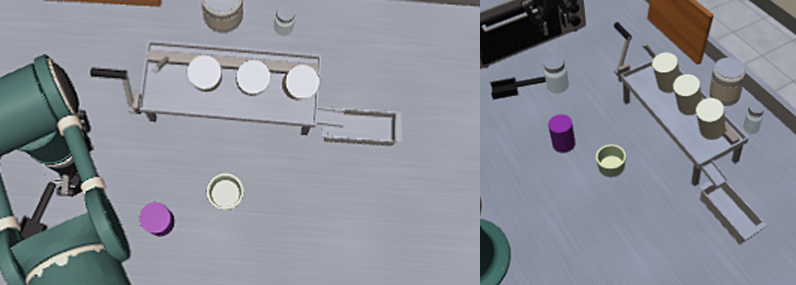

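```bash
python3 - <<'E'
from h import *
a=[onz("top",(160+(x+.5)/1.5-.5,100+(y+.5)/1.5-.5),42).round() for x,y in[(401,112),(396,145),(322,140)]];print(a)
arm.finish_job();print(arm.sense()["time_s"])
E
```

```text
[array([ 616., -322.,   42.]), array([ 543., -312.,   42.]), array([ 543., -156.,   42.])]
the job is handed in; nothing more can be done
the job is handed in; nothing more can be done
```

The job is handed in, at about 47 s of the 210 s allowed. The pan was set under the spout first. The three white cups that were there were then hung on pegs 1, 2 and 3, and last the drain lever was worked.

- **Cups:** each cup was slid on until the wrist force jumped (about 11–22 N), within about 2 mm of where the tip was expected. The last picture shows all three hanging, with the arm clear.
- **Pan:** it was not seen knocked aside. The last corner readings put its opening at roughly y -168 to -312 mm and x 545 to 605 mm. The spout point, at about (581, -189), lies over it with some 20 mm to spare.
- **Lever:** it was pulled until it stopped moving at about 23 N. It then took about 4 s to ease back with a finger behind the handle, and the force was near zero at rest. There is no reading of the lever's joint, so the full stroke is inferred from the force, the travel and the picture.
- **Other things:** the purple cup, ramekin, jar and scoop look unmoved in the last pictures.
- **What went wrong:** my first try at the pan closed the fingers above its rim and may have touched it. The pan hardly shifted, and the second try gripped it.
- **Disagreement:** the tray-edge fit and the peg tips differed by about 4 mm. I used the peg tips.

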